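Set up the microtome knife-holder clamp and clear the instruments

TASK

Pinch the two red buttons to free the black cap from the knife-holder's spindle and stand the cap upright in its grey tray compartment; then set the clamp lever on the spindle, turned so that the teeth mesh, push it fully home on the flange and swing it clockwise (seen from above) to its stop. Lay every instrument that is out on the bench flat in the tray compartment of its own colour, head towards the end of the tray where the cap's compartment is. Leave the jars, bottle, slide box and loose cassettes upright and where they are, and let go of everything at the end.

Things in the scene. Friction and masses are not known exactly. Their poses are not given: they have to be found in the camera images.
- holder: microtome knife-holder base, fixed: aluminium plate 130 (x) x 120 (y) x 25 mm, rails 10 mm high along both x edges. Origin: centre of its underside on the bench, z up. At its centre a steel neck (diameter 28, 25 to 34.5 mm above the bench) carries a round flange (diameter 40, 34.5 to 41 mm above the bench), on which the splined spindle turns
- spindle_seat (a point): centre of the flange's top face, 41 mm above the bench, on the vertical axis; the frame turns with the spindle, z up. From here rise six straight steel teeth, one along the frame's +x, the rest every 60 degrees, each 4.5 mm wide, to radius 15, 14 mm high, round a core of radius 9.5 whose tapered nose ends 20 mm above the seat. The lever fits in any of six positions
- spindle (a joint): angle of the spindle, rad; grows as it turns clockwise seen from above; starts between 0 and 0.5, hard stop at 1.4 = clamped. Friction 0.12 N m, stays where it is left
- cap: black cap locked over the spindle, standing on the holder plate: 50 x 50 x 45 mm high, open below, 75 to 120 g. Origin: centre of its lower edge, z up. Red buttons 26 wide on its +y and -y sides, 64 mm across, 18 to 34 mm above the origin. Pressed together 6 mm each (5.5 N, then a solid stop, 52 mm across) they free catches under the flange: lift straight off. Held at 20 N it can be carried
- lever: black clamp lever on its hub, 0.18 to 0.29 kg. Origin: hub underside, on the axis, z up. Hub diameter 44, 28 high; bore 22 deep, open below, six slots: one along +x, the rest every 60 degrees; play 5 degrees and 1.5 mm either way. Grip block 36 (x) x 20 (y), 28 to 50 above the origin; handle 14 thick runs along +x to x 81, z 57 mm. Unmeshed it sits 14 mm too high; home, on the flange
- cap_bay (a point): centre of the floor (3 mm above the bench) of the cap's grey compartment, inside 66 (x) x 85 (y) mm, walls 7 high; axes: the tray's, z up. The cap's buttons face +y and -y, either way round. The fixed white tray, 195 (x) x 207 (y) x 10 mm, has four coloured compartments on its -x side; on its +x side this one (towards -y) and one with spare cassettes, 9 mm high
- brush: section brush: 105 mm long, lying along its own x, head towards +x. Grip: blue bar 62 long x 14 wide (y) x 11 high, from x = -52 to +10 mm; in front of it a steel ferrule and a dark brown bristle head 16 wide x 5 thick, to x = +52 mm. 40 g. Origin: middle of the length, on the underside (z up). Lies flat on the bench at the start, in any of four places. May be absent
- brush_tip (a point): end of the brush's head, 52.5 mm ahead of its origin, 3 mm above its underside
- lane_brush (a point): compartment for the brush, floor blue, inside 120 (x) x 48 (y) mm, walls 7 mm high and 3 mm thick. The point is the centre of its floor, 3 mm above the bench; axes as the tray's, so +x points along the compartment to the end where the cap's compartment lies, z up
- lifter: section lifter (spatula): 105 mm long, lying along its own x, head towards +x. Grip: yellow bar 62 long x 14 wide (y) x 11 high, from x = -52 to +10 mm; in front of it a flat steel blade 18 wide x 4 thick, to x = +52 mm. 40 g. Origin: middle of the length, on the underside (z up). Lies flat on the bench at the start, in any of four places. May be absent
- lifter_tip (a point): end of the lifter's head, 52.5 mm ahead of its origin, 3 mm above its underside
- lane_lifter (a point): compartment for the lifter, floor yellow, inside 120 (x) x 48 (y) mm, walls 7 mm high and 3 mm thick. The point is the centre of its floor, 3 mm above the bench; axes as the tray's, so +x points along the compartment to the end where the cap's compartment lies, z up
- forceps: forceps, closed: 105 mm long, lying along its own x, head towards +x. Grip: green bar 62 long x 14 wide (y) x 11 high, from x = -52 to +10 mm; in front of it two steel tines 6 high, together 15 wide at the grip, closing to a point, to x = +52 mm. 40 g. Origin: middle of the length, on the underside (z up). Lies flat on the bench at the start, in any of four places. May be absent
- forceps_tip (a point): end of the forceps's head, 52.5 mm ahead of its origin, 3 mm above its underside
- lane_forceps (a point): compartment for the forceps, floor green, inside 120 (x) x 48 (y) mm, walls 7 mm high and 3 mm thick. The point is the centre of its floor, 3 mm above the bench; axes as the tray's, so +x points along the compartment to the end where the cap's compartment lies, z up
- needle: mounted needle: 105 mm long, lying along its own x, head towards +x. Grip: orange bar 62 long x 14 wide (y) x 11 high, from x = -52 to +10 mm; in front of it a straight steel needle 4 thick, to x = +52 mm. 40 g. Origin: middle of the length, on the underside (z up). Lies flat on the bench at the start, in any of four places. May be absent
- needle_tip (a point): end of the needle's head, 52.5 mm ahead of its origin, 3 mm above its underside
- lane_needle (a point): compartment for the needle, floor orange, inside 120 (x) x 48 (y) mm, walls 7 mm high and 3 mm thick. The point is the centre of its floor, 3 mm above the bench; axes as the tray's, so +x points along the compartment to the end where the cap's compartment lies, z up
- jar_a: bystander, loose, to be left alone: amber specimen jar, diameter 56, 75 mm high. Origin: centre of its underside
- jar_b: bystander, loose, to be left alone: clear specimen jar with a blue lid, diameter 56, 70 mm high. Origin: centre of its underside
- stain: bystander, loose, to be left alone: amber stain bottle, diameter 60, 130 mm high. Origin: centre of its underside
- slide_box: bystander, loose, to be left alone: blue slide box with a white lid, 77 x 172 x 32 mm, long along its y. Origin: centre of its underside
- cassette_a: bystander, loose, to be left alone: white tissue cassette, 40 x 28 x 6 mm. Origin: centre of its underside
- cassette_b: bystander, loose, to be left alone: red tissue cassette, 40 x 28 x 6 mm. Origin: centre of its underside
Things that resemble listed ones, but are neither listed nor needed, are in the scene too. There is more than one size of the brush; the job needs the middle-sized.

How it is judged (in metres and radians):
On the way, in this order (a step that is already met when the one before it is completed fails the run):
1. the cap is unlocked and lifted clear of the spindle ((z of cap in the frame of holder above 0.065 m or horizontal distance between cap and holder above 0.07 m)), for 0.1 s.
2. the lever's teeth are meshed and its hub is home on the flange (z of lever in the frame of spindle_seat between -0.003 and 0.003 m and horizontal distance between lever and spindle_seat below 0.004 m and angle between lever's own z axis and vertical below 0.08 rad), for 0.2 s.
3. the lever is swung clockwise to the stop (all of step 2 and value of joint spindle above 1.3 rad), for 0.2 s.
At the end, for the whole second after the job is handed in: Lever home (3 mm high, 4 mm aside, 0.08 rad), spindle above 1.3 rad; cap upright (0.1 rad) on its compartment floor (14 mm in x, 17 in y of centre, 4 high); each instrument flat (0.12 rad) in its own compartment (13 mm along, 19 aside, 4 high), tip over 30 mm to +x of centre; at rest (all of step 3 and x of cap in the frame of cap_bay between -0.014 and 0.014 m and y of cap in the frame of cap_bay between -0.017 and 0.017 m and z of cap in the frame of cap_bay between -0.004 and 0.004 m and angle between cap's own z axis and vertical below 0.1 rad and linear speed of each of cap, brush, lifter, forceps, needle below 0.02 m/s and x of brush in the frame of lane_brush between -0.013 and 0.013 m and y of brush in the frame of lane_brush between -0.019 and 0.019 m and z of brush in the frame of lane_brush between -0.004 and 0.004 m and angle between each of brush, lifter, forceps, needle's own z axis and vertical below 0.12 rad and x of brush_tip in the frame of lane_brush above 0.03 m and x of lifter in the frame of lane_lifter between -0.013 and 0.013 m and y of lifter in the frame of lane_lifter between -0.019 and 0.019 m and z of lifter in the frame of lane_lifter between -0.004 and 0.004 m and x of lifter_tip in the frame of lane_lifter above 0.03 m and x of forceps in the frame of lane_forceps between -0.013 and 0.013 m and y of forceps in the frame of lane_forceps between -0.019 and 0.019 m and z of forceps in the frame of lane_forceps between -0.004 and 0.004 m and x of forceps_tip in the frame of lane_forceps above 0.03 m and x of needle in the frame of lane_needle between -0.013 and 0.013 m and y of needle in the frame of lane_needle between -0.019 and 0.019 m and z of needle in the frame of lane_needle between -0.004 and 0.004 m and x of needle_tip in the frame of lane_needle above 0.03 m); the robot touches nothing.
It fails at once if a bystander is shifted more than 40 mm or tipped (distance of any of jar_a, jar_b, stain, slide_box, cassette_a, cassette_b from where it was at the start of the episode above 0.04 m or angle between any of jar_a, jar_b, stain, slide_box, cassette_a, cassette_b's own z axis and vertical above 0.5 rad).
Of brush, lifter, forceps, needle only 2 to 4 are there at a start; the rules pass over those that are not, and their reading is None.
At some moment in a run one of brush, lifter, forceps, needle may be knocked a few centimetres aside while the robot is not near it.
It also fails if it takes over 210 s, if anything falls off the work surface, if the arm or the gripper's body presses on something with over 40 N, if the wrist force passes 120 N, or if a joint passes its speed limit or range.

ROBOT

A 6-joint arm with a two-finger parallel gripper is mounted at the origin on the work surface. World frame = base frame: x ahead of the robot, y to its left, z up, the work surface at z = 0. Lengths are in m, angles in degrees, forces in N, time in s.
With the tool pointing down it reaches from about 0.375 to 0.9 m from the base axis. Payload 3.1 kg.
Tool frame: the origin (TCP) lies between the finger pads; the fingertips stand 22 mm ahead of it and the grasp point (between the pads) lies 3 mm ahead of it (bot.tip_extent is the distance from the TCP to the fingertips, in m); y points along the fingers, z is the direction in which the jaws open and shut, and the axes are right-handed (so a half turn about y gives the same grasp; the last joint's range is limited). The gripper opens to 87 mm and grips with 3 to 60 N. Pads are 19 mm wide; open, the fingers measure 117 mm over their backs; the gripper's body (75 mm by 190 mm) begins 51 mm behind the grasp point.
Start: joints at [-84.311, 30.224, 82.088, -0, 67.689, -10.227], TCP at [0.171, -0.601, 0.209] pointing down, gripper open.
Joint ranges: [-176.69, 176.69], [-43.24, 126.21], [12.49, 139.97], [-82, 262], [0, 151.66], [-163.58, 163.58]. Speed limits (degrees/s): [159.86, 159.86, 180, 180, 180, 180].

INTERFACE

Orientations are given as a 3x3 rotation matrix whose columns are the frame's x, y, z axes.
In Python, from rig import bot, eyes, models gives the robot as it stands. The module is installed in compiled form; this text tells all that it offers.
- The arm moves only by the tool arm_command, never from a script. Its arguments are lists of equal length, an entry for each row: "translation": the shift along the tool's x, y, z each as a share of 0.08 m, from -1 to 1, a list of three; "rotation": the turn, a rotation vector about the tool's x, y, z each as a share of 60 degrees, from -1 to 1, a list of three; "grip": the closure, from -1 (fully open) to 1 (shut), so that 0 is half open. In form: {"translation": [[x, y, z], ...], "rotation": [[rx, ry, rz], ...], "grip": [grip, ...]}. A call has 1 to 5 rows; each row is the pose to reach, as a shift and turn from the pose commanded when the call began, along the tool's axes at that moment; what a row does not reach only later rows make up. A row lasts 1/10 s, in which the tool goes at most 50 mm and 8.59 degrees, less where a joint would pass 70% of its speed; a pose out of reach is approached as far as the arm can. A call with a number of a shift or a turn outside -1 to 1 is refused whole. A call with a gripper value outside its range is refused whole. The fingers move at their own pace and stop on an object; the grip force is fixed at half the most. Time passes only in rows, so rows that repeat a pose let the fingers close. It gives the time, the measured TCP pose, the force and the opening at its end, in the units of the state.
- bot.read_state(): the state, without advancing time (a new reading comes with each control period).
- eyes.capture(name): name is "scene" or "side" or "wrist"; returns a dict with "image" (420x560x3 uint8, blue, green, red), "mtx" (3x3 intrinsics, pixels), "rvec" (rotation vector, rad) and "tvec" (3), from world to camera coordinates, as OpenCV has them; the wrist camera has in their place "hand_eye" (4x4, takes a point from camera to tool coordinates, whose origin is the TCP and whose axes are the tool frame's). Camera axes: x right, y down, z forward; pixel columns grow to the right and rows downward; lengths in m; the calibration is good to about 2 mm. The wrist camera is an equidistant fisheye: a pixel r from the principal point sees the ray r / f radians off the axis. A picture is of the moment at which its call begins: read the wrist's pose just before it. There is no depth.
- bot.hand_in(): hands the job in, once; it reports no verdict.
Trained networks look in the newest picture that a camera, given by its name, has taken for a name from the list of things; names that differ only in an ending like _2 or _b are one class to them, and where a whole thing is asked for, a point or a joint stands for the part that bears it (a point fixed in the world has none). Each returns a list of dicts, best first, with "conf" (0 to 1); they miss things now and then, are a little off and sometimes report something else, mostly with a low value. They report only what shows in the picture. A call takes as long as a camera call. They do not tell look-alikes from the thing itself.
- models.recognise(camera, thing): "extent" ([left, top, right, bottom] as shares, 0 to 1, of the picture: columns of its width, rows of its height, round what is visible of it).
- models.spot_point(camera, thing): "point" ([column, row] as shares, 0 to 1, of the picture: columns of its width, rows of its height: a listed point, or the origin of a listed thing).
The state is a dict: "time_s": time; "joint_positions": joint angles; "qvel": joint speeds; "tau": joint torques, N m; "position": TCP position; "tcp_rot": TCP orientation; "force": force on the tool from outside, world axes, zero at the start; "moment": the same for the moment, N m; "opening": opening from 0.0 (shut) to 1.0 (fully open).
Only numpy, scipy, OpenCV 4.12 (cv2) and the standard library are available. Lean on these libraries where they do the work, as an engineer would, in place of code of your own. Each camera call takes 0.05 s, during which the arm holds its last target. There are 200 camera calls.

## Working session

There is one attempt and no reset: what is moved stays moved. The work goes in short steps, Python scripts to look and compute and a tool call to move; the robot and the scene stay as the last step left them, time stands still between calls to the robot, and variables do not carry over. Pictures are saved under pics/ and viewed, about 12 in all and at most 16, crops included, and the job is handed in when it is done.

Besides the shell and the picture viewer there is one more tool, called after "Call:" as name(argument=value, ...) on one line, values as JSON. arm_command: Moves the arm, as the interface text tells. Shift numbers are shares of 0.08 m and turn numbers shares of 60 degrees, none past 1 either way. Its arguments: {"type":"object","properties":{"translation":{"type":"array"},"rotation":{"type":"array"},"grip":{"type":"array"}},"required":["translation","rotation","grip"]}

```bash
ls; mkdir -p pics
cat > h.py <<'E'
import numpy as np, cv2
from rig import bot, eyes, models
def snap(n,f=None):
    s=bot.read_state(); c=eyes.capture(n); c['s']=s
    if f: cv2.imwrite('pics/'+f,c['image'])
    return c
def ray(c,uv):
    u=np.array(uv,float); K=np.array(c['mtx'])
    if 'hand_eye' in c:
        x=(u[0]-K[0,2])/K[0,0]; y=(u[1]-K[1,2])/K[1,1]; t=np.hypot(x,y)
        d=np.array([x/t*np.sin(t),y/t*np.sin(t),np.cos(t)]) if t>1e-9 else np.array([0,0,1.])
        H=np.array(c['hand_eye']); R=np.array(c['s']['tcp_rot']); p=np.array(c['s']['position'])
        return R@H[:3,3]+p, R@H[:3,:3]@d
    R=cv2.Rodrigues(np.array(c['rvec'],float))[0]; t=np.array(c['tvec'],float).ravel()
    d=np.linalg.inv(K)@[u[0],u[1],1]
    return -R.T@t, R.T@d
def onz(c,uv,z):
    o,d=ray(c,uv); return o+d*(z-o[2])/d[2]
def proj(c,P):
    P=np.array(P,float); K=np.array(c['mtx'])
    if 'hand_eye' in c:
        H=np.array(c['hand_eye']); R=np.array(c['s']['tcp_rot']); p=np.array(c['s']['position'])
        q=H[:3,:3].T@(R.T@(P-p)-H[:3,3]); r=np.hypot(q[0],q[1]); t=np.arctan2(r,q[2])
        return np.array([K[0,2]+K[0,0]*t*q[0]/r,K[1,2]+K[1,1]*t*q[1]/r])
    R=cv2.Rodrigues(np.array(c['rvec'],float))[0]; q=K@(R@P+np.array(c['tvec'],float).ravel())
    return q[:2]/q[2]
W=np.array([560,420])
def st():
    s=bot.read_state(); print('t',s['time_s'],'p',np.round(s['position'],4),'F',np.round(s['force'],1),'op',round(s['opening'],3)); print(np.round(s['tcp_rot'],3).tolist(), np.round(s['joint_positions'],1))
E
python3 - <<'E'
from h import *
st()
a=snap('scene'); b=snap('side')
cv2.imwrite('pics/a.png',a['image']);cv2.imwrite('pics/b.png',b['image'])
for n,c in (('scene',a),('side',b)):
    print(n,'cam',ray(c,[280,210]))
    for t in ['holder','spindle_seat','cap','lever','cap_bay','brush','brush_tip','lifter','lifter_tip','forceps','forceps_tip','needle','needle_tip','lane_brush','lane_lifter','lane_forceps','lane_needle']:
        z={'cap':.025,'spindle_seat':.041,'cap_bay':.003}.get(t,.003 if 'lane' in t or 'tip' in t else 0)
        print(t,[(round(d['conf'],2),np.round(np.array(d['point'])*W).astype(int).tolist(),np.round(onz(c,np.array(d['point'])*W,z)[:2],3).tolist()) for d in models.spot_point(n,t)[:4]])
E
```

```text
pics
t 0.0 p [ 0.1714 -0.6003  0.2082] F [-0.3 -0.7  0.1] op 0.997
[[-0.962, -0.0, 0.274], [-0.274, 0.002, -0.962], [-0.0, -1.0, -0.002]] [-84.3  30.3  82.2   0.   67.7 -10.2]
scene cam (array([ 1.07573568, -0.22688123,  0.75381709]), array([-0.56324533,  0.23641059, -0.79179845]))
holder [(0.88, [119, 241], [0.467, -0.38])]
spindle_seat []
cap [(0.59, [114, 236], [0.47, -0.383])]
lever [(0.59, [205, 283], [0.655, -0.23])]
cap_bay [(0.58, [382, 199], [0.617, 0.244])]
brush [(0.87, [305, 139], [0.332, 0.168]), (0.71, [305, 205], [0.551, 0.062]), (0.47, [255, 209], [0.512, -0.058])]
brush_tip [(0.75, [289, 124], [0.26, 0.152]), (0.67, [319, 194], [0.536, 0.109]), (0.5, [263, 217], [0.543, -0.048])]
lifter [(0.81, [282, 184], [0.464, 0.038]), (0.44, [116, 244], [0.474, -0.389])]
lifter_tip [(0.69, [264, 184], [0.446, -0.006]), (0.64, [204, 280], [0.647, -0.229]), (0.21, [413, 162], [0.541, 0.392])]
forceps [(0.83, [325, 230], [0.639, 0.069])]
forceps_tip [(0.85, [345, 221], [0.637, 0.126])]
needle []
needle_tip [(0.43, [154, 327], [0.708, -0.351])]
lane_brush [(0.9, [415, 160], [0.538, 0.399])]
lane_lifter [(0.72, [205, 281], [0.653, -0.228]), (0.67, [401, 169], [0.55, 0.345])]
lane_forceps []
lane_needle [(0.97, [363, 173], [0.52, 0.248]), (0.46, [321, 192], [0.533, 0.116])]
side cam (array([ 0.03196512, -0.47884241,  0.87785624]), array([ 0.48303341,  0.41785233, -0.76953917]))
holder []
spindle_seat []
cap []
lever []
cap_bay []
brush []
brush_tip []
lifter []
lifter_tip []
forceps []
forceps_tip []
needle []
needle_tip []
lane_brush []
lane_lifter []
lane_forceps []
lane_needle []
```

Run:
```python
import cv2,numpy as np
a=cv2.imread('pics/a.png');b=cv2.imread('pics/b.png')
cv2.imwrite('pics/a2.png',cv2.resize(a,(800,600),interpolation=cv2.INTER_CUBIC))
```

```text
(no output)
```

View pics/a2.png

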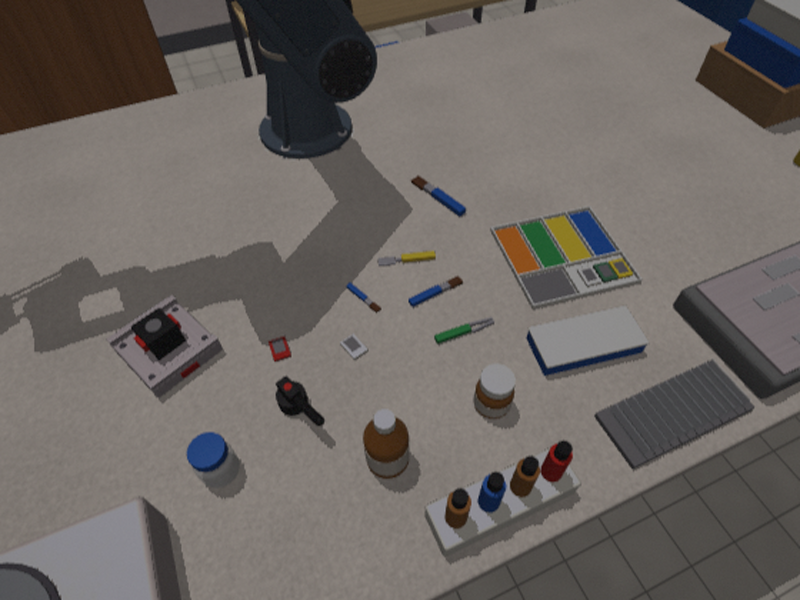

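View pics/b.png

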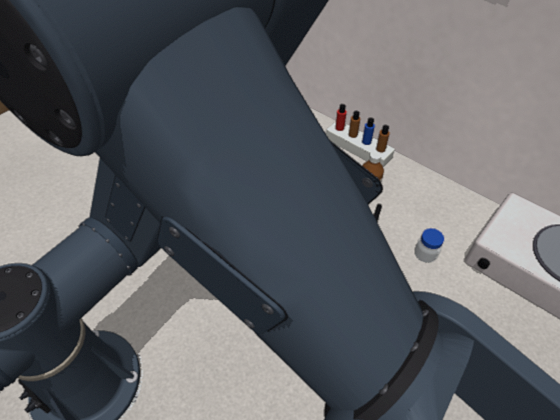

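The scene picture (800 px wide) shows the cap on the holder at (160,335) and the lever at (300,400). There are three blue brushes at (438,195), (436,290) and (364,297), a lifter at (407,257) and forceps at (465,330). The tray is around (565,255), and there is no needle. The side view is blocked by the arm. Next I'll measure the brush lengths.

```bash
cat >> h.py <<'E'
def blob(img,hs,roi=None,k=1,minv=40):
    """hue range blobs -> list of contours (largest first)"""
    hsv=cv2.cvtColor(img,cv2.COLOR_BGR2HSV); m=cv2.inRange(hsv,(hs[0],110,minv),(hs[1],255,255))
    if roi is not None:
        z=np.zeros_like(m); z[roi[1]:roi[3],roi[0]:roi[2]]=1; m=m*z
    cs,_=cv2.findContours(m,cv2.RETR_EXTERNAL,cv2.CHAIN_APPROX_NONE)
    return sorted(cs,key=cv2.contourArea,reverse=True)[:k]
E
python3 - <<'E'
from h import *
import pickle
a=snap('scene'); im=a['image']
def w(p,z): return onz(a,np.array(p)*.7,z)
for n,p,q in [('L',(412,179),(466,213)),('M',(463,279),(409,303)),('S',(380,310),(347,284)),('lift',(378,261),(436,256)),('forc',(495,320),(436,339))]:
    P,Q=w(p,.004),w(q,.006); print(n,np.round((P+Q)/2,3)[:2],'len',round(float(np.linalg.norm(P-Q)),4),'head dir deg',round(float(np.degrees(np.arctan2(*(P-Q)[1::-1]))),1))
print('tray',[np.round(w(p,.01)[:2],3).tolist() for p in [(492,228),(590,209),(640,279),(531,306)]])
for n,p,z in [('captop',(158,330),.07),('levergrip',(290,392),.05),('handle end',(320,421),.055),('jar_b',(209,452),.07),('stain',(385,417),.13),('jar_a',(497,380),.075),('cassR',(281,348),.006),('cassW',(354,346),.006)]: print(n,np.round(w(p,z)[:2],3))
print('box',[np.round(w(p,.032)[:2],3).tolist() for p in [(527,333),(633,309),(646,344),(540,366)]])
c1=cv2.resize(im[115:240,235:365],(520,500),interpolation=cv2.INTER_CUBIC)
cv2.imwrite('pics/c1.png',c1)
E
```

```text
L [0.332 0.174] len 0.1475 head dir deg -159.1
M [0.551 0.063] len 0.1101 head dir deg 95.4
S [ 0.51  -0.058] len 0.0814 head dir deg 22.7
lift [0.461 0.047] len 0.1062 head dir deg -108.9
forc [0.644 0.071] len 0.1072 head dir deg 87.1
tray [[0.461, 0.223], [0.495, 0.422], [0.678, 0.396], [0.65, 0.191]]
captop [ 0.49  -0.379]
levergrip [ 0.662 -0.227]
handle end [ 0.725 -0.203]
jar_b [ 0.714 -0.349]
stain [ 0.79  -0.131]
jar_a [0.778 0.042]
cassR [ 0.554 -0.217]
cassW [ 0.599 -0.109]
box [[0.706, 0.144], [0.736, 0.326], [0.8, 0.301], [0.765, 0.13]]
```

View pics/c1.png

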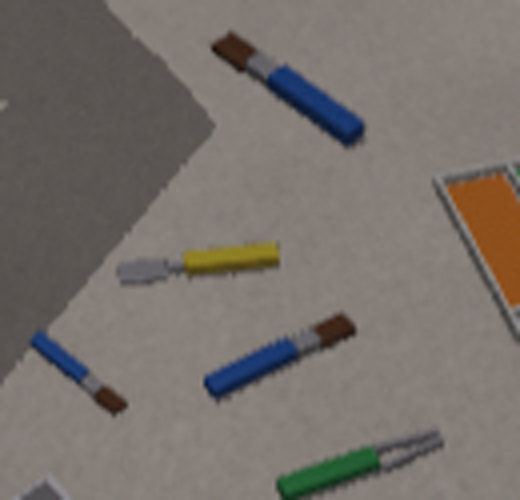

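Three brushes: L (315,90) is about 147 mm, M (280,355) about 110 mm, S (78,370) about 81 mm. M is the middle size (nominal 105 mm), so it is the one to use. The crop confirms its head points right. Next I'll move over the cap.

Call:
arm_command(translation=[[-0.5, 0, -0.16], [-0.9, 0, -0.32]], rotation=[[0, 0, 0], [0, 0, 0]], grip=[-1, -1])

```text
time_s: 2.05
position: [0.2341, -0.5565, 0.209]
tcp_rot: [[-0.962, 0.001, 0.272], [-0.272, 0.0, -0.962], [-0.001, -1.0, 0.0]]
force: [1.1, -0.8, 0.2]
opening: 1.0
```

Call:
arm_command(translation=[[-0.5, 0, -0.16], [-0.9, 0, -0.32]], rotation=[[0, 0, 0], [0, 0, 0]], grip=[-1, -1])

```text
time_s: 2.25
position: [0.2973, -0.5112, 0.2092]
tcp_rot: [[-0.962, 0.001, 0.274], [-0.274, -0.0, -0.962], [-0.001, -1.0, 0.0]]
force: [-0.3, -0.0, 0.3]
opening: 1.001
```

Call:
arm_command(translation=[[-0.5, 0, -0.16], [-0.9, 0, -0.32]], rotation=[[0, 0, 0], [0, 0, 0]], grip=[-1, -1])

```text
time_s: 2.45
position: [0.3597, -0.4668, 0.2093]
tcp_rot: [[-0.962, 0.001, 0.275], [-0.275, -0.0, -0.962], [-0.001, -1.0, 0.0]]
force: [0.5, 0.0, -0.5]
opening: 0.998
```

Call:
arm_command(translation=[[-0.5, 0, -0.16], [-0.9, 0, -0.32]], rotation=[[0, 0, 0], [0, 0, 0]], grip=[-1, -1])

```text
time_s: 2.65
position: [0.422, -0.4224, 0.2093]
tcp_rot: [[-0.962, 0.001, 0.275], [-0.275, -0.0, -0.962], [-0.001, -1.0, 0.0]]
force: [-0.2, 0.2, -1.0]
opening: 1.005
```

Call:
arm_command(translation=[[-0.5, 0, -0.16], [-0.9, 0, -0.32], [-0.9, 0, -0.32]], rotation=[[0, 0, 0], [0, 0, 0], [0, 0, 0]], grip=[-1, -1, -1])

```text
time_s: 2.95
position: [0.4857, -0.3761, 0.2092]
tcp_rot: [[-0.96, 0.002, 0.279], [-0.279, 0.001, -0.96], [-0.002, -1.0, -0.0]]
force: [0.5, -0.4, -0.2]
opening: 0.999
```

Run:
```python
from h import *
st()
c=snap('wrist','w1.png'); b=snap('side','b2.png')
print(np.round(c['hand_eye'],3).tolist(),np.round(c['mtx'],1).tolist())
print('lookcentre',np.round(onz(c,[280,210],.07),3))
for t in ['cap','holder','lever']:
  for n,cc in (('wrist',c),('side',b)):
    print(t,n,[(round(d['conf'],2),np.round(np.array(d['point'])*W).astype(int).tolist(),np.round(onz(cc,np.array(d['point'])*W,.025 if t=='cap' else 0)[:2],3).tolist()) for d in models.spot_point(n,t)[:3]])
```

```text
t 2.95 p [ 0.4857 -0.3761  0.2092] F [ 0.5 -0.4 -0.2] op 0.999
[[-0.96, 0.002, 0.279], [-0.279, 0.001, -0.96], [-0.002, -1.0, -0.0]] [-48.2  29.4  83.7   0.1  66.9  25.5]
[[0.001, 0.969, 0.246, -0.066], [-0.001, -0.246, 0.969, -0.174], [1.0, -0.001, 0.0, 0.0], [0.0, 0.0, 0.0, 1.0]] [[325.2, 0.0, 276.8], [0.0, 325.2, 207.3], [0.0, 0.0, 1.0]]
lookcentre [ 0.471 -0.384  0.07 ]
cap wrist [(0.72, [279, 196], [0.476, -0.382])]
cap side [(0.56, [388, 322], [0.486, -0.384])]
holder wrist []
holder side [(0.79, [382, 332], [0.47, -0.384])]
lever wrist [(0.65, [197, 23], [0.649, -0.229])]
lever side []
```

View pics/w1.png

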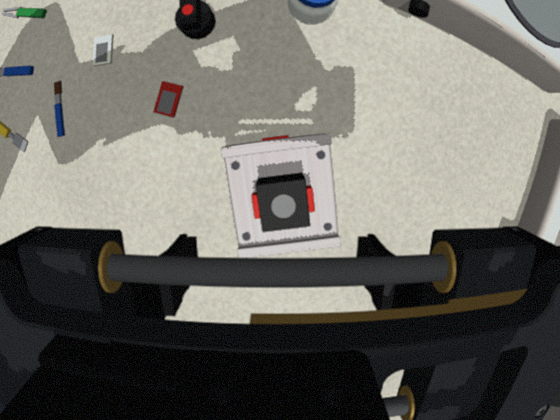

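Run:
```python
from h import *
c=snap('wrist'); im=c['image']; hsv=cv2.cvtColor(im,cv2.COLOR_BGR2HSV)
m=cv2.inRange(hsv,(0,130,60),(8,255,255))|cv2.inRange(hsv,(172,130,60),(180,255,255))
m[:160]=0;m[240:]=0
n,l,s,ce=cv2.connectedComponentsWithStats(m)
P=[]
for i in range(1,n):
    if s[i,4]>25: p=onz(c,ce[i],.051+.004); P.append(p); print(s[i],np.round(ce[i],1),np.round(p,4))
d=P[1]-P[0]; print('mid',(P[0]+P[1])/2,'dist',np.linalg.norm(d),'line deg',np.degrees(np.arctan2(d[1],d[0])))
# top disc: grey spot
g=cv2.inRange(cv2.cvtColor(im,cv2.COLOR_BGR2GRAY)[185:225,260:305],60,255)
print('disc',)
k=cv2.connectedComponentsWithStats(g)
for i in range(1,k[0]): 
    if 60<k[2][i,4]<900: print(k[2][i],k[3][i]+[260,185],onz(c,k[3][i]+[260,185],.07))
s=c['s'];print('tool z deg',np.degrees(np.arctan2(s['tcp_rot'][1][2],s['tcp_rot'][0][2])))
# plate corner screws
for p in [(235,166),(321,155),(328,227),(246,237)]: print(np.round(onz(c,p,.03),4))
```

```text
[303 181   9  26 160] [307.  193.6] [ 0.4877 -0.4114  0.055 ]
[249 188   9  26 145] [253.  200.7] [ 0.4652 -0.3595  0.055 ]
mid [ 0.47645237 -0.38542534  0.055     ] dist 0.05657078326235743 line deg 113.46269166104629
disc
[  8   3  26  26 530] [280.41132075 200.6509434 ] [ 0.47630355 -0.3857793   0.07      ]
[15 36 30  4 77] [293.14285714 222.97402597] [ 0.45758303 -0.40447294  0.07      ]
tool z deg -74.18975582793476
[ 0.4916 -0.3301  0.03  ]
[ 0.5289 -0.4174  0.03  ]
[ 0.4525 -0.45    0.03  ]
[ 0.4153 -0.3624  0.03  ]
```

Call:
arm_command(translation=[[0.144, 0.5, 0.08], [0.144, 0.9, 0.08], [0.144, 0.9, 0.08], [0.144, 0.9, 0.08]], rotation=[[0, -0.12, 0], [0, -0.12, 0], [0, -0.12, 0], [0, -0.12, 0]], grip=[-1, -1, -1, -1])

```text
time_s: 3.8
position: [0.4729, -0.3888, 0.1372]
tcp_rot: [[-0.92, -0.0, 0.392], [-0.392, 0.001, -0.92], [0.0, -1.0, -0.001]]
force: [0.3, -0.1, 0.3]
opening: 1.003
```

```bash
cat >> h.py <<'E'
def togo(P,ang=None):
    """shares of tool axes to bring TCP to P; ang = wanted direction of tool z (deg, mod 180)"""
    s=bot.read_state(); R=np.array(s['tcp_rot']); d=R.T@(np.array(P)-s['position'])/.08
    cur=np.degrees(np.arctan2(R[1,2],R[0,2]))
    print('t',round(s['time_s'],2),'pos',np.round(s['position'],4),'togo',np.round(d,3),'toolz',round(cur,1),'j6',round(s['joint_positions'][5],1), 'op',round(s['opening'],3),'F',np.round(s['force'],1))
    if ang is not None: print('rot y share',round(-((ang-cur+90)%180-90)/60,3))
E
python3 - <<'E'
from h import *
togo([.4764,-.3855,.055],-66.8)
E
```

```text
t 3.8 pos [ 0.4729 -0.3888  0.1372] togo [-0.056  1.027 -0.021] toolz -66.9 j6 17.1 op 1.003 F [ 0.3 -0.1  0.3]
rot y share -0.002
```

Call:
arm_command(translation=[[-0.056, 0.4, -0.02], [-0.056, 0.75, -0.02], [-0.056, 1.0, -0.02], [-0.056, 1.0, -0.02]], rotation=[[0, 0, 0], [0, 0, 0], [0, 0, 0], [0, 0, 0]], grip=[-1, -1, -1, -1])

```text
time_s: 4.2
position: [0.4765, -0.3849, 0.0566]
tcp_rot: [[-0.92, -0.001, 0.393], [-0.393, 0.001, -0.92], [0.001, -1.0, -0.002]]
force: [-0.2, 0.3, 0.4]
opening: 1.003
```

Call:
arm_command(translation=[[0, 0.02, 0], [0, 0.02, 0], [0, 0.02, 0], [0, 0.02, 0], [0, 0.02, 0]], rotation=[[0, 0, 0], [0, 0, 0], [0, 0, 0], [0, 0, 0], [0, 0, 0]], grip=[1, 1, 1, 1, 1])

```text
time_s: 4.7
position: [0.4769, -0.3856, 0.0563]
tcp_rot: [[-0.92, 0.001, 0.393], [-0.393, -0.001, -0.92], [-0.0, -1.0, 0.001]]
force: [0.3, 0.4, 0.0]
opening: 0.627
```

Call:
arm_command(translation=[[0, 0, 0], [0, 0, 0], [0, 0, 0], [0, 0, 0], [0, 0, 0]], rotation=[[0, 0, 0], [0, 0, 0], [0, 0, 0], [0, 0, 0], [0, 0, 0]], grip=[1, 1, 1, 1, 1])

```text
time_s: 5.2
position: [0.4771, -0.3853, 0.057]
tcp_rot: [[-0.92, 0.001, 0.393], [-0.393, -0.001, -0.92], [-0.001, -1.0, 0.001]]
force: [0.1, 1.3, 7.5]
opening: 0.175
```

Run:
```python
from h import *
st()
a=snap('scene');b=snap('side');c=snap('wrist')
A=cv2.resize(a['image'][170:300,40:220],(400,290));B=cv2.resize(b['image'][250:400,290:490],(400,290));C=cv2.resize(c['image'],(400,300))
cv2.imwrite('pics/d.png',np.vstack([np.hstack([A,B]),np.hstack([C[:290],C[:290]*0])]))
```

```text
t 5.2 p [ 0.4771 -0.3853  0.057 ] F [0.1 1.3 7.5] op 0.175
[[-0.92, 0.001, 0.393], [-0.393, -0.001, -0.92], [-0.001, -1.0, 0.001]] [-49.4  40.7  90.5   0.   48.7  17.5]
```

View pics/d.png

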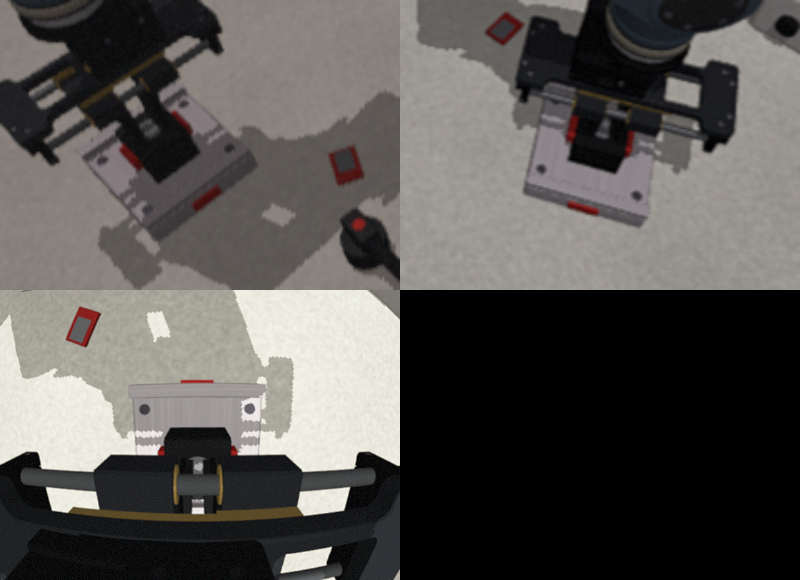

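Run:
```python
from h import *
print(bot.tip_extent,[x for x in dir(bot) if x[0]!='_'])
s=bot.read_state(); R=np.array(s['tcp_rot']); p=np.array(s['position'])
a=snap('scene');b=snap('side')
out=[]
for c,(x0,y0,x1,y1) in ((a,(60,180,180,270)),(b,(330,280,450,370))):
    im=cv2.resize(c['image'][y0:y1,x0:x1],None,fx=3.3,fy=3.3,interpolation=cv2.INTER_CUBIC)
    for P,col in ((p,(0,255,0)),(p+R[:,1]*.022,(255,0,255)),([.4764,-.3855,.07],(255,255,0)),([.4764,-.3855,.025],(0,255,255))):
        q=(proj(c,P)-[x0,y0])*3.3; cv2.circle(im,tuple(int(v) for v in q),4,col,2)
    out.append(im)
cv2.imwrite('pics/e.png',np.hstack(out))
```

```text
0.022 ['PlanningError', 'hand_in', 'read_state', 'tip_extent']
```

View pics/e.png

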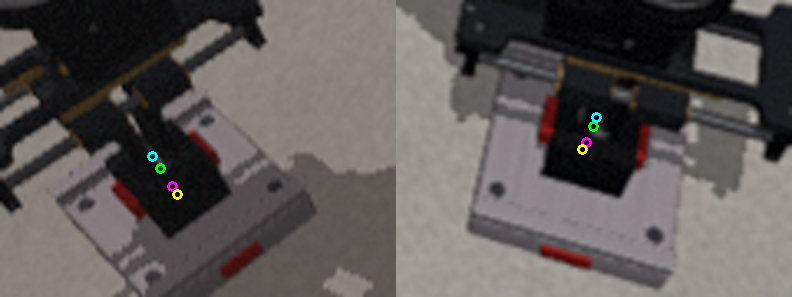

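Run:
```python
from h import *
a=snap('scene');b=snap('side');c=snap('wrist')
def cr(c,x0,y0,x1,y1): 
    g=cv2.resize(c['image'][y0:y1,x0:x1],(400,400),interpolation=cv2.INTER_CUBIC); return np.clip(g.astype(float)*1.8,0,255).astype(np.uint8)
cv2.imwrite('pics/f.png',np.hstack([cr(a,75,190,155,270),cr(b,350,280,430,360)]))
```

```text
(no output)
```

View pics/f.png

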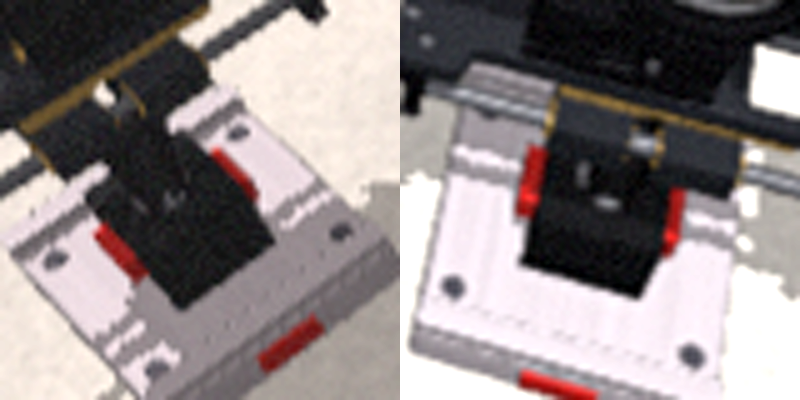

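Run:
```python
from h import *
c=snap('wrist'); im=c['image']
A=onz(c,[203,167],.025);B=onz(c,[349,167],.025); print(A,B,np.linalg.norm(A-B))
s=c['s'];R=np.array(s['tcp_rot']);p=np.array(s['position']); print(p)
g=cv2.resize(im[150:350,180:380],(600,600),interpolation=cv2.INTER_CUBIC); g=np.clip(g.astype(float)*2.2,0,255).astype(np.uint8)
for t,col in (((0,0,0),(0,255,0)),((0,.022,0),(255,0,255)),((0,-.02,0),(0,255,255))):
    q=proj(c,p+R@np.array(t)); print(t,q); cv2.circle(g,tuple(int(v) for v in (q-[180,150])*3),5,col,1)
q=proj(c,[.4764,-.3855,.07]);print(q);cv2.circle(g,tuple(int(v) for v in (q-[180,150])*3),5,(255,255,0),1)
cv2.imwrite('pics/g.png',g)
```

```text
[ 0.49617309 -0.32619884  0.025     ] [ 0.53321657 -0.41330008  0.025     ] 0.09465118506883509
[ 0.47737311 -0.38583475  0.05702063]
(0, 0, 0) [276.35696823 244.25088871]
(0, 0.022, 0) [276.38434662 232.00401726]
(0, -0.02, 0) [276.32663297 257.99173238]
[275.09875156 254.13580708]
```

View pics/g.png

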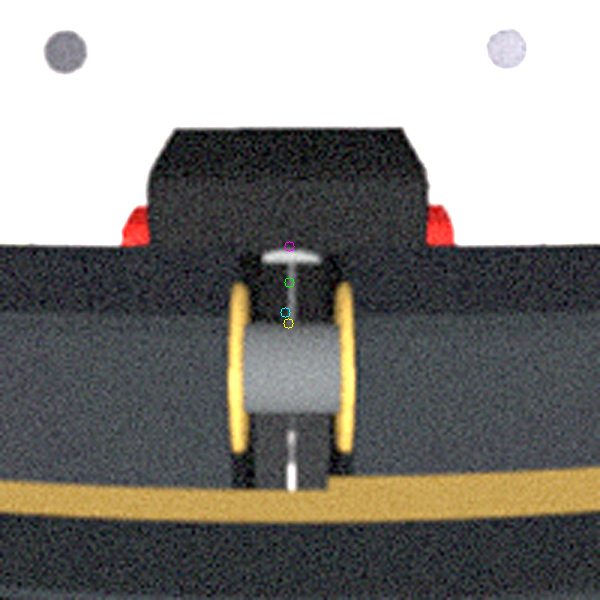

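Call:
arm_command(translation=[[0, 0, 0], [0, 0, 0]], rotation=[[0, 0, 0], [0, 0, 0]], grip=[1, 1])

```text
time_s: 5.85
position: [0.4773, -0.3858, 0.057]
tcp_rot: [[-0.92, 0.002, 0.393], [-0.393, -0.001, -0.92], [-0.001, -1.0, 0.002]]
force: [0.2, 0.1, 7.1]
opening: 0.004
```

Call:
arm_command(translation=[[0, 0, 0], [0, 0, 0], [0, 0, 0], [0, 0, 0], [0, 0, 0]], rotation=[[0, 0, 0], [0, 0, 0], [0, 0, 0], [0, 0, 0], [0, 0, 0]], grip=[-1, -1, -1, -1, -1])

```text
time_s: 6.35
position: [0.4782, -0.3876, 0.0571]
tcp_rot: [[-0.92, 0.004, 0.393], [-0.393, -0.005, -0.92], [-0.001, -1.0, 0.006]]
force: [0.7, -1.4, 6.3]
opening: 0.376
```

Call:
arm_command(translation=[[0, 0, 0], [0, 0, 0], [0, 0, 0], [0, 0, 0], [0, 0, 0]], rotation=[[0, 0, 0], [0, 0, 0], [0, 0, 0], [0, 0, 0], [0, 0, 0]], grip=[-1, -1, -1, -1, -1])

```text
time_s: 6.85
position: [0.4758, -0.384, 0.0547]
tcp_rot: [[-0.92, -0.002, 0.393], [-0.393, 0.003, -0.92], [0.001, -1.0, -0.003]]
force: [-0.4, 0.2, -0.7]
opening: 0.835
```

Run:
```python
from h import *
c=snap('wrist');a=snap('scene');s=c['s'];R=np.array(s['tcp_rot']);p=np.array(s['position']); print(p,s['opening'])
c['image']=c['image'].copy()
for t,col in (((0,0,.0435),(0,255,0)),((0,.022,.0435),(255,0,255)),((0,.022,-.0435),(255,0,255)),((0,.0,-.0435),(0,255,0))):
    for cc in (c,a):
        q=proj(cc,p+R@np.array(t)); cc['image'][int(round(q[1])),int(round(q[0]))]=col
g=cv2.resize(c['image'][120:300,150:410],(800,540),interpolation=cv2.INTER_NEAREST); g=np.clip(g.astype(float)*1.8,0,255).astype(np.uint8)
h=cv2.resize(a['image'][190:270,60:170],(480,350),interpolation=cv2.INTER_NEAREST); h=np.clip(h.astype(float)*1.8,0,255).astype(np.uint8)
g=cv2.resize(g,(480,324));cv2.imwrite('pics/i.png',np.vstack([g,h])[:600])
cv2.imwrite('pics/i2.png',np.hstack([cv2.resize(g,(400,270)),cv2.resize(h,(370,270))]))
```

```text
[ 0.47577461 -0.38396803  0.05474055] 0.8346924417696208
```

View pics/i2.png

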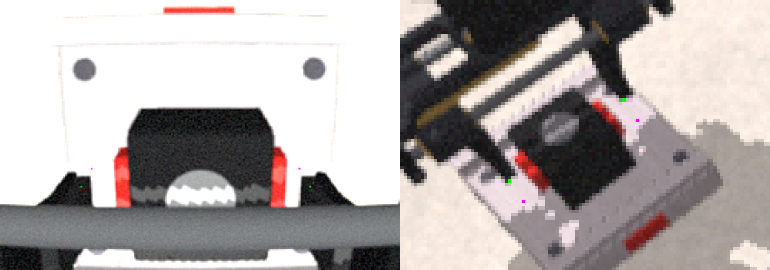

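The new views don't match the stated finger length. When closed, the tips rested on the cap top at z ≈ 0.07 with the TCP reading 0.057. When open, they end near TCP level. The fingers seem to reach about 35 mm less than stated, so I'll probe downward gently.

Call:
arm_command(translation=[[0, 0.06, 0], [0, 0.12, 0], [0, 0.12, 0]], rotation=[[0, 0, 0], [0, 0, 0], [0, 0, 0]], grip=[-1, -1, -1])

```text
time_s: 7.25
position: [0.476, -0.3845, 0.0447]
tcp_rot: [[-0.92, -0.002, 0.393], [-0.393, 0.002, -0.92], [0.001, -1.0, -0.002]]
force: [-1.4, 0.1, -0.6]
opening: 0.993
```

Run:
```python
from h import *
togo([.4764,-.3855,.03],-66.8)
c=snap('wrist');a=snap('scene');b=snap('side');s=c['s'];R=np.array(s['tcp_rot']);p=np.array(s['position'])
for cc in (a,b):
    cc['image']=np.clip(cc['image']*1.7,0,255).astype(np.uint8)
    for t,col in (((0,.0,.0435),(0,255,0)),((0,.022,.0435),(255,0,255)),((0,.022,-.0435),(255,0,255)),((0,.0,-.0435),(0,255,0)),((0,-.048,.0435),(255,255,0)),((0,-.048,-.0435),(255,255,0))):
        q=proj(cc,p+R@np.array(t)); cc['image'][int(round(q[1])),int(round(q[0]))]=col
g=cv2.resize(a['image'][160:270,60:180],(400,367),interpolation=cv2.INTER_NEAREST)
h=cv2.resize(b['image'][250:360,330:450],(400,367),interpolation=cv2.INTER_NEAREST)
cv2.imwrite('pics/j.png',np.hstack([g,h]))
```

```text
t 7.25 pos [ 0.476  -0.3845  0.0447] togo [0.001 0.184 0.014] toolz -66.9 j6 17.5 op 0.993 F [-1.4  0.1 -0.6]
rot y share -0.001
```

View pics/j.png

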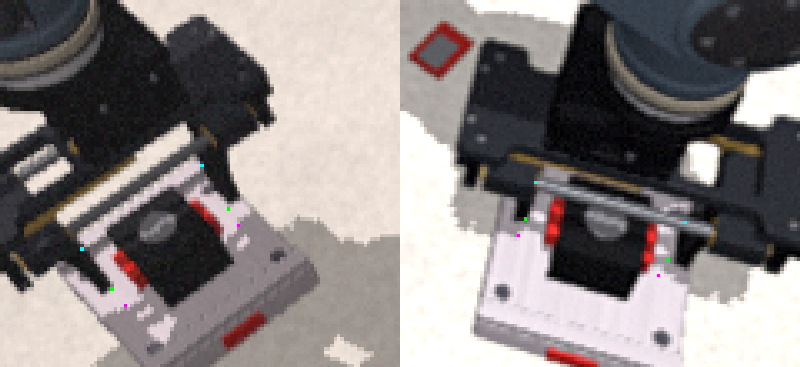

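Call:
arm_command(translation=[[0, 0.06, 0], [0, 0.12, 0], [0, 0.17, 0], [0, 0.17, 0]], rotation=[[0, 0, 0], [0, 0, 0], [0, 0, 0], [0, 0, 0]], grip=[-1, -1, -1, -1])

```text
time_s: 7.8
position: [0.4762, -0.3848, 0.0315]
tcp_rot: [[-0.92, -0.001, 0.393], [-0.393, 0.001, -0.92], [0.001, -1.0, -0.002]]
force: [-0.8, 0.9, 0.5]
opening: 0.996
```

Call:
arm_command(translation=[[0, 0.025, 0.014], [0, 0.05, 0.014], [0, 0.05, 0.014]], rotation=[[0, 0, 0], [0, 0, 0], [0, 0, 0]], grip=[-1, -1, -1])

```text
time_s: 8.1
position: [0.4771, -0.3863, 0.0281]
tcp_rot: [[-0.92, -0.0, 0.393], [-0.393, 0.0, -0.92], [0.0, -1.0, -0.0]]
force: [0.2, -0.4, -0.6]
opening: 1.001
```

Call:
arm_command(translation=[[0, 0.02, -0.01], [0, 0.04, -0.01], [0, 0.04, -0.01]], rotation=[[0, 0, 0], [0, 0, 0], [0, 0, 0]], grip=[-1, -1, -1])

```text
time_s: 8.4
position: [0.4767, -0.3854, 0.0249]
tcp_rot: [[-0.92, -0.0, 0.393], [-0.393, 0.0, -0.92], [0.0, -1.0, -0.0]]
force: [0.9, 1.0, -0.2]
opening: 0.996
```

Call:
arm_command(translation=[[0, 0, 0], [0, 0, 0], [0, 0, 0], [0, 0, 0], [0, 0, 0]], rotation=[[0, 0, 0], [0, 0, 0], [0, 0, 0], [0, 0, 0], [0, 0, 0]], grip=[0.4, 0.4, 0.4, 0.4, 0.4])

```text
time_s: 8.9
position: [0.4769, -0.3857, 0.0253]
tcp_rot: [[-0.92, 0.0, 0.393], [-0.393, -0.0, -0.92], [-0.0, -1.0, 0.0]]
force: [0.4, -0.3, 1.2]
opening: 0.633
```

Call:
arm_command(translation=[[0, 0, 0], [0, 0, 0], [0, 0, 0], [0, 0, 0], [0, 0, 0]], rotation=[[0, 0, 0], [0, 0, 0], [0, 0, 0], [0, 0, 0], [0, 0, 0]], grip=[0.4, 0.4, 0.4, 0.4, 0.4])

```text
time_s: 9.4
position: [0.4769, -0.3857, 0.0256]
tcp_rot: [[-0.92, 0.0, 0.393], [-0.393, -0.0, -0.92], [-0.0, -1.0, 0.0]]
force: [-1.9, 0.8, 5.2]
opening: 0.58
```

Call:
arm_command(translation=[[0, 0, 0], [0, 0, 0], [0, 0, 0]], rotation=[[0, 0, 0], [0, 0, 0], [0, 0, 0]], grip=[1, 1, 1])

```text
time_s: 9.7
position: [0.4769, -0.3857, 0.0256]
tcp_rot: [[-0.92, 0.0, 0.393], [-0.393, -0.0, -0.92], [-0.0, -1.0, 0.0]]
force: [-0.9, 0.7, 5.8]
opening: 0.583
```

Call:
arm_command(translation=[[0, -0.05, 0], [0, -0.1, 0], [0, -0.2, 0], [0, -0.2, 0]], rotation=[[0, 0, 0], [0, 0, 0], [0, 0, 0], [0, 0, 0]], grip=[1, 1, 1, 1])

```text
time_s: 10.1
position: [0.4774, -0.3862, 0.0422]
tcp_rot: [[-0.92, 0.001, 0.393], [-0.393, -0.002, -0.92], [-0.001, -1.0, 0.002]]
force: [1.1, 0.4, -0.5]
opening: 0.58
```

Call:
arm_command(translation=[[0, -0.4, 0], [0, -0.8, 0], [0, -0.8, 0]], rotation=[[0, 0, 0], [0, 0, 0], [0, 0, 0]], grip=[1, 1, 1])

```text
time_s: 10.4
position: [0.4793, -0.3882, 0.1095]
tcp_rot: [[-0.92, 0.006, 0.393], [-0.393, -0.007, -0.92], [-0.003, -1.0, 0.009]]
force: [1.2, -1.2, -1.9]
opening: 0.578
```

Run:
```python
from h import *
togo([.4764,-.3855,.10],-66.8)
a=snap('scene');b=snap('side');c=snap('wrist')
f=lambda i:np.clip(i*1.7,0,255).astype(np.uint8)
g=cv2.resize(f(a['image'][150:270,50:190]),(350,300)); h=cv2.resize(f(b['image'][230:370,310:470]),(350,300))
k=cv2.resize(f(c['image'][100:300,150:410]),(390,300)); 
cv2.imwrite('pics/k.png',np.vstack([np.hstack([g,h]),np.hstack([k,np.zeros((300,310,3),np.uint8)])]))
```

```text
t 10.4 pos [ 0.4793 -0.3882  0.1095] togo [ 0.02   0.119 -0.047] toolz -66.9 j6 17.5 op 0.578 F [ 1.2 -1.2 -1.9]
rot y share -0.001
```

View pics/k.png

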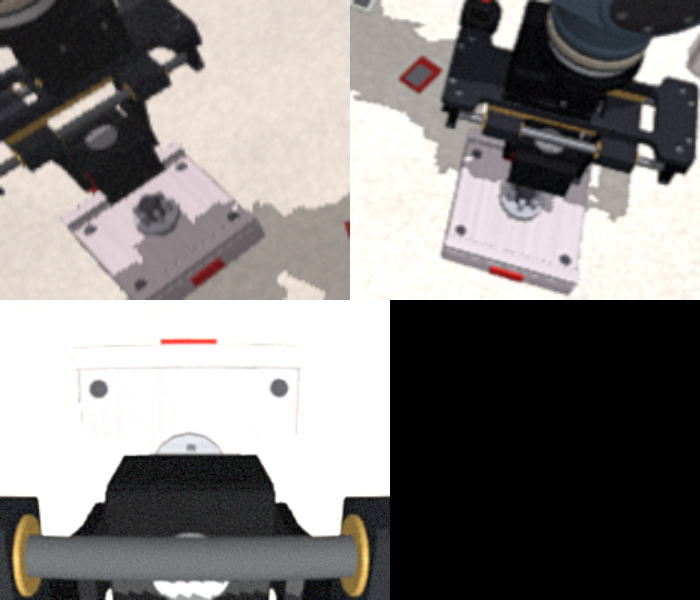

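The cap is off the spindle and held by its buttons. The views show the bare splined spindle, with the cap's lower edge at about TCP level. Next I'll carry the cap towards the tray.

Call:
arm_command(translation=[[-0.16, -0.5, -0.43], [-0.32, -0.5, -0.86]], rotation=[[0, 0, 0], [0, 0, 0]], grip=[1, 1])

```text
time_s: 10.75
position: [0.4745, -0.314, 0.1457]
tcp_rot: [[-0.921, 0.003, 0.39], [-0.39, -0.002, -0.921], [-0.001, -1.0, 0.003]]
force: [1.3, -0.2, -0.4]
opening: 0.579
```

Call:
arm_command(translation=[[-0.16, -0.5, -0.43], [-0.32, -0.5, -0.86]], rotation=[[0, 0, 0], [0, 0, 0]], grip=[1, 1])

```text
time_s: 10.95
position: [0.4711, -0.2391, 0.1868]
tcp_rot: [[-0.92, 0.003, 0.392], [-0.392, -0.003, -0.92], [-0.002, -1.0, 0.004]]
force: [1.1, -0.5, -0.4]
opening: 0.573
```

Call:
arm_command(translation=[[-0.16, -0.3, -0.43], [-0.32, -0.6, -0.86]], rotation=[[0, 0, 0], [0, 0, 0]], grip=[1, 1])

```text
time_s: 11.15
position: [0.4647, -0.1633, 0.2317]
tcp_rot: [[-0.92, -0.005, 0.392], [-0.392, 0.003, -0.92], [0.003, -1.0, -0.005]]
force: [0.3, 0.2, -0.1]
opening: 0.579
```

Call:
arm_command(translation=[[-0.16, 0, -0.43], [-0.32, 0, -0.86]], rotation=[[0, 0, 0], [0, 0, 0]], grip=[1, 1])

```text
time_s: 11.35
position: [0.4622, -0.0906, 0.2326]
tcp_rot: [[-0.92, -0.001, 0.392], [-0.392, 0.001, -0.92], [0.001, -1.0, -0.001]]
force: [1.0, 0.6, -1.6]
opening: 0.579
```

Call:
arm_command(translation=[[-0.16, 0, -0.43], [-0.32, 0, -0.86]], rotation=[[0, 0, 0], [0, 0, 0]], grip=[1, 1])

```text
time_s: 11.55
position: [0.4581, -0.0172, 0.2318]
tcp_rot: [[-0.92, -0.003, 0.392], [-0.392, 0.001, -0.92], [0.003, -1.0, -0.002]]
force: [-0.0, -0.1, -0.5]
opening: 0.58
```

Call:
arm_command(translation=[[-0.16, 0, -0.43], [-0.32, 0, -0.86]], rotation=[[0, 0, 0], [0, 0, 0]], grip=[1, 1])

```text
time_s: 11.75
position: [0.4546, 0.0559, 0.2317]
tcp_rot: [[-0.92, -0.003, 0.392], [-0.392, 0.0, -0.92], [0.003, -1.0, -0.002]]
force: [0.5, 0.8, -1.4]
opening: 0.579
```

Call:
arm_command(translation=[[-0.16, 0, -0.43], [-0.32, 0, -0.86]], rotation=[[0, 0, 0], [0, 0, 0]], grip=[1, 1])

```text
time_s: 11.95
position: [0.4511, 0.1291, 0.2316]
tcp_rot: [[-0.92, -0.004, 0.392], [-0.392, -0.0, -0.92], [0.003, -1.0, -0.001]]
force: [1.1, 0.3, -0.6]
opening: 0.579
```

Call:
arm_command(translation=[[-0.16, 0, -0.43], [-0.32, 0, -0.86], [-0.32, 0, -0.86], [-0.32, 0, -0.86], [-0.32, 0, -0.86]], rotation=[[0, 0, 0], [0, 0, 0], [0, 0, 0], [0, 0, 0], [0, 0, 0]], grip=[1, 1, 1, 1, 1])

```text
time_s: 12.45
position: [0.4485, 0.2002, 0.2322]
tcp_rot: [[-0.92, -0.002, 0.392], [-0.392, -0.001, -0.92], [0.002, -1.0, -0.0]]
force: [-0.9, -0.4, -0.7]
opening: 0.582
```

Run:
```python
from h import *
togo([.6,.25,.15],81)
c=snap('wrist','w3.png'); a=snap('scene')
import pickle
for t in ['cap_bay','lane_brush','lane_lifter','lane_forceps','lane_needle','brush','brush_tip','lifter','lifter_tip','forceps','forceps_tip','needle']:
  for n,cc in (('wrist',c),('scene',a)):
    print(t,n,[(round(d['conf'],2),np.round(np.array(d['point'])*W).astype(int).tolist(),np.round(onz(cc,np.array(d['point'])*W,.003)[:2],3).tolist()) for d in models.spot_point(n,t)[:3]])
```

```text
t 12.45 pos [0.4485 0.2002 0.2322] togo [-1.989  1.023  0.17 ] toolz -66.9 j6 77.9 op 0.582 F [-0.9 -0.4 -0.7]
rot y share 0.535
cap_bay wrist [(0.94, [294, 42], [0.616, 0.248]), (0.15, [236, 92], [0.53, 0.289])]
cap_bay scene [(0.78, [387, 202], [0.629, 0.251])]
lane_brush wrist [(0.75, [168, 57], [0.541, 0.39])]
lane_brush scene [(0.86, [414, 161], [0.538, 0.398])]
lane_lifter wrist [(0.76, [202, 72], [0.538, 0.339])]
lane_lifter scene [(0.75, [397, 169], [0.543, 0.338])]
lane_forceps wrist [(0.57, [236, 91], [0.531, 0.289]), (0.37, [429, 89], [0.642, 0.064])]
lane_forceps scene [(0.63, [382, 167], [0.523, 0.305])]
lane_needle wrist [(0.77, [271, 112], [0.522, 0.239]), (0.54, [370, 139], [0.543, 0.112]), (0.44, [504, 178], [0.591, -0.111])]
lane_needle scene [(0.8, [360, 172], [0.515, 0.242]), (0.44, [412, 162], [0.538, 0.389])]
brush wrist [(0.91, [402, 155], [0.544, 0.063]), (0.83, [460, 215], [0.507, -0.063]), (0.65, [275, 243], [0.369, 0.169])]
brush scene [(0.82, [308, 137], [0.331, 0.178]), (0.61, [306, 204], [0.552, 0.063]), (0.57, [253, 209], [0.512, -0.063])]
brush_tip wri
[... 234 characters left out ...]

lifter wrist []
lifter scene [(0.47, [283, 181], [0.458, 0.043]), (0.23, [325, 229], [0.637, 0.071])]
lifter_tip wrist [(0.72, [409, 244], [0.438, -0.007]), (0.71, [278, 243], [0.371, 0.166]), (0.28, [505, 179], [0.589, -0.113])]
lifter_tip scene [(0.69, [346, 222], [0.64, 0.126]), (0.6, [265, 182], [0.443, -0.001]), (0.6, [324, 233], [0.647, 0.064])]
forceps wrist [(0.72, [424, 89], [0.637, 0.07]), (0.71, [277, 242], [0.371, 0.166])]
forceps scene [(0.58, [325, 231], [0.644, 0.068])]
forceps_tip wrist [(0.68, [468, 18], [0.773, 0.045]), (0.57, [394, 70], [0.64, 0.119])]
forceps_tip scene [(0.69, [343, 222], [0.636, 0.12]), (0.31, [265, 182], [0.44, -0.002])]
needle wrist []
needle scene []
```

View pics/w3.png

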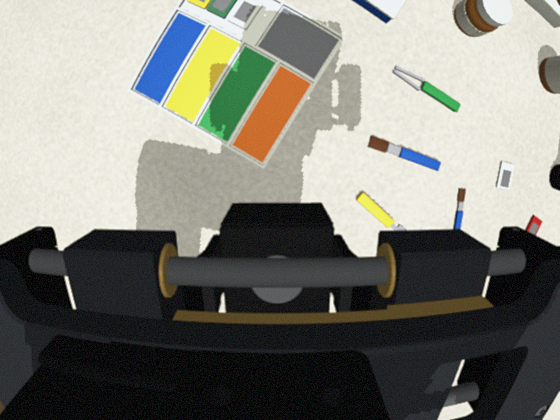

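The wrist view shows the tray lanes from left to right: blue (175,60), yellow (205,75), green (238,92), orange (272,113). The grey cap bay is at (300,43). The middle brush is at (403,152), the forceps at (428,88) and the lifter at (378,208). Next I'll work out the positions numerically.

```bash
cat >> h.py <<'E'
HUE={'needle':(5,14),'lifter':(20,34),'forceps':(50,85),'brush':(100,125)}
def wrect(c,ct,z):
    p=np.array([onz(c,q,z)[:2] for q in ct.reshape(-1,2)],np.float32)*1000
    (cx,cy),(w,h),an=cv2.minAreaRect(p)
    if w<h: w,h,an=h,w,an+90
    return np.round([cx/1000,cy/1000],4),np.round([w,h],1),round((an+90)%180-90,1)
def rects(c,thing,roi=None,z=.011,k=3):
    for ct in blob(c['image'],HUE[thing],roi,k):
        if cv2.contourArea(ct)>20: print(thing,cv2.boundingRect(ct),*wrect(c,ct,z))
E
python3 - <<'E'
from h import *
c=snap('wrist')
for t in HUE:
    print('lane'); rects(c,t,(100,10,345,180),.003,1)
    print('tools'); rects(c,t,(345,10,520,232),.009,3)
g=c['image'].astype(int); hsv=cv2.cvtColor(c['image'],cv2.COLOR_BGR2HSV)
m=((hsv[:,:,2]<125)&(hsv[:,:,2]>60)&(hsv[:,:,1]<60)).astype(np.uint8); m[:, :250]=0;m[:,345:]=0;m[85:]=0
cs,_=cv2.findContours(m,cv2.RETR_EXTERNAL,cv2.CHAIN_APPROX_NONE); ct=max(cs,key=cv2.contourArea)
print('bay',cv2.boundingRect(ct),*wrect(c,ct,.003))
E
```

```text
lane
needle (234, 68, 77, 95) [0.521  0.2385] [114.9  43.3] -8.2
tools
needle (369, 138, 19, 15) [0.5417 0.1013] [23.5 12.9] -82.4
needle (458, 190, 7, 12) [ 0.5338 -0.044 ] [16.3  9.6] 19.5
needle (479, 23, 18, 10) [0.7766 0.0132] [31.9 14.1] -72.3
lane
lifter (167, 30, 73, 92) [0.535 0.339] [114.6  42.8] -8.1
tools
lifter (357, 193, 37, 36) [0.4631 0.0666] [62.9 13.2] 73.4
lane
forceps (200, 49, 75, 93) [0.528  0.2888] [113.6  41.5] -8.2
tools
forceps (422, 83, 38, 29) [0.6384 0.047 ] [61.6 13.3] 88.6
lane
brush (136, 15, 70, 89) [0.5424 0.3896] [114.4  41.8] -8.1
tools
brush (400, 149, 40, 22) [0.5496 0.0389] [60.4 12.7] -82.8
brush (367, 10, 23, 14) [0.6991 0.167 ] [31.2  8.5] 82.3
brush (454, 212, 9, 18) [ 0.5005 -0.0593] [25.4 10.9] 22.6
bay (260, 13, 78, 66) [0.6183 0.2432] [78.9 60.1] 82.2
```

Call:
arm_command(translation=[[-0.36, 0.1, 0.05], [-0.72, 0.2, 0.11]], rotation=[[0, 0, 0], [0, 0, 0]], grip=[1, 1])

```text
time_s: 14.0
position: [0.5059, 0.2159, 0.2174]
tcp_rot: [[-0.92, 0.001, 0.393], [-0.393, 0.0, -0.92], [-0.001, -1.0, 0.0]]
force: [0.5, 0.1, -0.4]
opening: 0.576
```

Call:
arm_command(translation=[[-0.36, 0.2, 0.05], [-0.72, 0.4, 0.11]], rotation=[[0, 0, 0], [0, 0, 0]], grip=[1, 1])

```text
time_s: 14.2
position: [0.5632, 0.2305, 0.1849]
tcp_rot: [[-0.92, 0.001, 0.393], [-0.393, 0.0, -0.92], [-0.001, -1.0, 0.0]]
force: [0.0, 0.3, -0.8]
opening: 0.578
```

Call:
arm_command(translation=[[-0.36, 0.25, 0.05], [-0.72, 0.5, 0.11], [-0.72, 0.5, 0.11]], rotation=[[0, 0, 0], [0, 0, 0], [0, 0, 0]], grip=[1, 1, 1])

```text
time_s: 14.5
position: [0.6203, 0.2446, 0.1412]
tcp_rot: [[-0.92, -0.002, 0.392], [-0.392, -0.001, -0.92], [0.002, -1.0, -0.0]]
force: [-0.8, -0.9, -1.6]
opening: 0.577
```

Call:
arm_command(translation=[[0, 0, 0], [0, 0, 0], [0, 0, 0], [0, 0, 0], [0, 0, 0]], rotation=[[0, 0.13, 0], [0, 0.26, 0], [0, 0.39, 0], [0, 0.52, 0], [0, 0.52, 0]], grip=[1, 1, 1, 1, 1])

```text
time_s: 15.0
position: [0.6177, 0.2445, 0.1456]
tcp_rot: [[-0.99, -0.0, -0.14], [0.14, -0.0, -0.99], [0.0, -1.0, 0.0]]
force: [0.2, -0.1, -0.9]
opening: 0.578
```

Run:
```python
from h import *
togo([.6185,.2433,.006],-98.1)
c=snap('wrist')
rects(c,'needle',(100,10,460,400),.003,3)
```

```text
t 15.0 pos [0.6177 0.2445 0.1456] togo [-0.012  1.746  0.014] toolz -98.1 j6 110.0 op 0.578 F [ 0.2 -0.1 -0.9]
rot y share 0.001
needle (439, 13, 20, 28) [0.7743 0.0383] [33.1 21. ] 17.1
```

Call:
arm_command(translation=[[-0.01, 0.45, 0.01], [-0.01, 0.9, 0.01]], rotation=[[0, 0, 0], [0, 0, 0]], grip=[1, 1])

```text
time_s: 15.25
position: [0.6205, 0.244, 0.0745]
tcp_rot: [[-0.99, 0.005, -0.137], [0.137, 0.001, -0.991], [-0.005, -1.0, -0.002]]
force: [-0.1, 0.0, -1.2]
opening: 0.582
```

Call:
arm_command(translation=[[0, 0.4, 0], [0, 0.7, 0], [0, 0.86, 0], [0, 0.86, 0]], rotation=[[0, 0, 0], [0, 0, 0], [0, 0, 0], [0, 0, 0]], grip=[1, 1, 1, 1])

```text
time_s: 15.65
position: [0.6188, 0.2437, 0.0041]
tcp_rot: [[-0.99, -0.001, -0.139], [0.139, -0.0, -0.99], [0.001, -1.0, 0.0]]
force: [0.4, 0.4, -0.4]
opening: 0.582
```

Call:
arm_command(translation=[[0, 0, 0], [0, 0, 0], [0, 0, 0], [0, 0, 0], [0, 0, 0]], rotation=[[0, 0, 0], [0, 0, 0], [0, 0, 0], [0, 0, 0], [0, 0, 0]], grip=[-1, -1, -1, -1, -1])

```text
time_s: 16.15
position: [0.6194, 0.2438, 0.0048]
tcp_rot: [[-0.99, 0.001, -0.14], [0.14, 0.0, -0.99], [-0.001, -1.0, -0.0]]
force: [-1.0, -0.7, 0.3]
opening: 0.938
```

Call:
arm_command(translation=[[0, -0.2, 0], [0, -0.7, 0], [0, -1, 0]], rotation=[[0, 0, 0], [0, 0, 0], [0, 0, 0]], grip=[-1, -1, -1])

```text
time_s: 16.45
position: [0.6204, 0.244, 0.0876]
tcp_rot: [[-0.99, 0.003, -0.141], [0.141, 0.001, -0.99], [-0.003, -1.0, -0.001]]
force: [2.0, 0.2, -0.1]
opening: 0.995
```

Call:
arm_command(translation=[[0, -0.5, 0], [0, -1, 0], [0, -1, 0]], rotation=[[0, 0, 0], [0, 0, 0], [0, 0, 0]], grip=[-1, -1, -1])

```text
time_s: 16.75
position: [0.6238, 0.2449, 0.1729]
tcp_rot: [[-0.99, 0.015, -0.14], [0.14, 0.003, -0.99], [-0.015, -1.0, -0.005]]
force: [1.0, 0.2, 0.4]
opening: 0.998
```

Run:
```python
from h import *
togo([.6384,.047,.16],-1)
a=snap('scene'); c=snap('wrist')
for n,cc in (('scene',a),('wrist',c)):
  for t in ('cap','cap_bay'): print(n,t,[(round(d['conf'],2),np.round(onz(cc,np.array(d['point'])*W,.003)[:2],3)) for d in models.spot_point(n,t)[:2]], [np.round(np.array(d['extent'])*[560,420,560,420]) for d in models.recognise(n,t)[:1]])
for t in ('brush','lifter','forceps'): rects(a,t,(230,110,360,250),.009,3)
```

```text
t 16.75 pos [0.6238 0.2449 0.1729] togo [-0.525  0.155  2.424] toolz -98.1 j6 110.0 op 0.998 F [1.  0.2 0.4]
rot y share 1.382
scene cap [(0.56, array([0.619, 0.245])), (0.54, array([ 0.712, -0.348]))] [array([187., 237., 202., 253.])]
scene cap_bay [(0.93, array([0.617, 0.247])), (0.66, array([0.622, 0.251]))] [array([343., 145., 451., 218.])]
wrist cap [(0.67, array([0.618, 0.241])), (0.18, array([0.546, 0.064]))] []
wrist cap_bay [(0.59, array([0.527, 0.287]))] [array([131., 159., 325., 322.])]
brush (302, 132, 24, 19) [0.3579 0.1814] [87.6 24.5] 17.0
brush (286, 200, 23, 14) [0.553 0.039] [62.8 15.8] -82.4
brush (243, 198, 14, 13) [ 0.4964 -0.0657] [45.9 10.5] 20.6
lifter (281, 176, 24, 8) [0.4669 0.0659] [61.8 19.6] 73.9
forceps (305, 227, 25, 13) [0.6435 0.0463] [60.5 14.6] 88.6
```

The cap is standing in its bay: both networks put it at (0.619, 0.244) against a bay centre of (0.6185, 0.243). Next, the forceps.

Call:
arm_command(translation=[[-0.1, 0.1, 0.4], [-0.2, 0.1, 0.8]], rotation=[[0, 0, 0], [0, 0, 0]], grip=[-1, -1])

```text
time_s: 17.45
position: [0.6249, 0.1782, 0.1548]
tcp_rot: [[-0.99, -0.003, -0.138], [0.138, -0.0, -0.99], [0.003, -1.0, 0.001]]
force: [0.4, -0.2, -0.6]
opening: 1.001
```

Call:
arm_command(translation=[[-0.1, 0.1, 0.4], [-0.2, 0.2, 0.8]], rotation=[[0, 0, 0], [0, 0, 0]], grip=[-1, -1])

```text
time_s: 17.65
position: [0.6329, 0.1114, 0.1399]
tcp_rot: [[-0.99, 0.0, -0.14], [0.14, -0.0, -0.99], [-0.0, -1.0, 0.0]]
force: [0.1, 0.9, -0.8]
opening: 0.998
```

Call:
arm_command(translation=[[-0.1, 0.1, 0.4], [-0.2, 0.25, 0.8], [-0.2, 0.25, 0.8]], rotation=[[0, 0, 0], [0, 0, 0], [0, 0, 0]], grip=[-1, -1, -1])

```text
time_s: 17.95
position: [0.6391, 0.0425, 0.1182]
tcp_rot: [[-0.989, -0.003, -0.145], [0.145, -0.001, -0.989], [0.003, -1.0, 0.002]]
force: [0.5, -0.1, 0.3]
opening: 1.002
```

Call:
arm_command(translation=[[0, 0, 0], [0, 0, 0], [0, 0, 0], [0, 0, 0], [0, 0, 0]], rotation=[[0, -0.14, 0], [0, -0.28, 0], [0, -0.42, 0], [0, -0.56, 0], [0, -0.7, 0]], grip=[-1, -1, -1, -1, -1])

```text
time_s: 18.45
position: [0.6395, 0.0477, 0.1202]
tcp_rot: [[-0.826, -0.0, 0.563], [-0.563, 0.0, -0.826], [0.0, -1.0, -0.001]]
force: [-0.4, -0.3, 0.4]
opening: 0.999
```

Call:
arm_command(translation=[[0, 0, 0], [0, 0, 0], [0, 0, 0], [0, 0, 0], [0, 0, 0]], rotation=[[0, -0.14, 0], [0, -0.28, 0], [0, -0.42, 0], [0, -0.56, 0], [0, -0.7, 0]], grip=[-1, -1, -1, -1, -1])

```text
time_s: 18.95
position: [0.6394, 0.0478, 0.1202]
tcp_rot: [[-0.237, -0.0, 0.972], [-0.972, 0.0, -0.237], [-0.0, -1.0, -0.001]]
force: [0.3, 0.9, -0.7]
opening: 1.001
```

Call:
arm_command(translation=[[0, 0, 0], [0, 0, 0], [0, 0, 0], [0, 0, 0]], rotation=[[0, -0.14, 0], [0, -0.21, 0], [0, -0.21, 0], [0, -0.21, 0]], grip=[-1, -1, -1, -1])

```text
time_s: 19.35
position: [0.6395, 0.0474, 0.1202]
tcp_rot: [[-0.027, -0.0, 1.0], [-1.0, 0.0, -0.027], [-0.0, -1.0, -0.0]]
force: [0.4, 0.5, 0.9]
opening: 1.002
```

Run:
```python
from h import *
c=snap('wrist','w4.png')
for t in ('forceps','brush','lifter'): rects(c,t,None,.009,4)
togo([.640,.0467,.0],-1.4)
```

```text
forceps (272, 169, 14, 65) [0.6404 0.0464] [59.5 12. ] 88.2
brush (0, 68, 47, 47) [0.3604 0.1814] [82.8 22. ] 17.5
brush (170, 180, 27, 58) [0.5507 0.0412] [56.  14.5] -83.0
brush (337, 0, 75, 100) [0.7137 0.1726] [107.7  53.1] -59.0
lifter (251, 289, 276, 35) [ 0.7807 -0.0788] [344.9  19.3] -1.5
lifter (92, 158, 21, 61) [0.465  0.0658] [62.1 16.8] 73.4
lifter (432, 241, 25, 52) [ 0.815  -0.0297] [64.1 30.4] -80.9
lifter (97, 241, 26, 52) [ 0.458 -0.02 ] [64.6 30.4] 75.8
t 19.4 pos [0.6395 0.0473 0.1203] togo [0.007 1.503 0.006] toolz -1.5 j6 -4.2 op 1.003 F [ 0.   0.2 -0.6]
rot y share -0.002
```

Call:
arm_command(translation=[[0, 0.45, 0.01], [0, 0.9, 0.01]], rotation=[[0, 0, 0], [0, 0, 0]], grip=[-0.4, -0.4])

```text
time_s: 19.6
position: [0.6421, 0.0469, 0.0491]
tcp_rot: [[-0.027, 0.005, 1.0], [-1.0, -0.0, -0.027], [0.0, -1.0, 0.005]]
force: [0.2, -0.0, -1.0]
opening: 0.891
```

Call:
arm_command(translation=[[0, 0.3, 0], [0, 0.5, 0], [0, 0.6, 0], [0, 0.6, 0]], rotation=[[0, 0, 0], [0, 0, 0], [0, 0, 0], [0, 0, 0]], grip=[-0.4, -0.4, -0.4, -0.4])

```text
time_s: 20.0
position: [0.64, 0.0469, -0.0004]
tcp_rot: [[-0.026, -0.001, 1.0], [-1.0, 0.0, -0.026], [-0.0, -1.0, -0.001]]
force: [0.6, 0.1, 0.3]
opening: 0.708
```

Call:
arm_command(translation=[[0, 0.03, 0], [0, 0.06, 0], [0, 0.06, 0]], rotation=[[0, 0, 0], [0, 0, 0], [0, 0, 0]], grip=[-0.4, -0.4, -0.4])

```text
time_s: 20.3
position: [0.6409, 0.0468, -0.0037]
tcp_rot: [[-0.026, 0.001, 1.0], [-1.0, -0.0, -0.026], [0.0, -1.0, 0.001]]
force: [-0.3, 1.0, 0.1]
opening: 0.701
```

Call:
arm_command(translation=[[0, 0.03, 0], [0, 0.05, 0], [0, 0.05, 0]], rotation=[[0, 0, 0], [0, 0, 0], [0, 0, 0]], grip=[-0.4, -0.4, -0.4])

```text
time_s: 20.6
position: [0.6402, 0.0469, -0.0086]
tcp_rot: [[-0.026, -0.0, 1.0], [-1.0, 0.0, -0.026], [-0.0, -1.0, -0.0]]
force: [-0.4, 0.6, 0.6]
opening: 0.703
```

Call:
arm_command(translation=[[0, 0.03, 0], [0, 0.03, 0], [0, 0.03, 0]], rotation=[[0, 0, 0], [0, 0, 0], [0, 0, 0]], grip=[-0.4, -0.4, -0.4])

```text
time_s: 20.9
position: [0.6403, 0.0469, -0.011]
tcp_rot: [[-0.026, -0.0, 1.0], [-1.0, 0.0, -0.026], [-0.0, -1.0, -0.0]]
force: [0.5, -0.4, 0.1]
opening: 0.701
```

Call:
arm_command(translation=[[0, 0, 0], [0, 0, 0], [0, 0, 0], [0, 0, 0], [0, 0, 0]], rotation=[[0, 0, 0], [0, 0, 0], [0, 0, 0], [0, 0, 0], [0, 0, 0]], grip=[1, 1, 1, 1, 1])

```text
time_s: 21.4
position: [0.6404, 0.0468, -0.0108]
tcp_rot: [[-0.026, 0.0, 1.0], [-1.0, 0.0, -0.026], [-0.0, -1.0, 0.0]]
force: [-0.3, -0.5, -0.4]
opening: 0.331
```

Call:
arm_command(translation=[[0, 0, 0], [0, 0, 0], [0, 0, 0], [0, 0, 0], [0, 0, 0]], rotation=[[0, 0, 0], [0, 0, 0], [0, 0, 0], [0, 0, 0], [0, 0, 0]], grip=[1, 1, 1, 1, 1])

```text
time_s: 21.9
position: [0.6404, 0.0469, -0.0108]
tcp_rot: [[-0.026, 0.0, 1.0], [-1.0, 0.0, -0.026], [-0.0, -1.0, 0.0]]
force: [-0.1, -0.7, 0.4]
opening: 0.156
```

Call:
arm_command(translation=[[0, 0, 0], [0, 0, 0], [0, 0, 0]], rotation=[[0, 0, 0], [0, 0, 0], [0, 0, 0]], grip=[1, 1, 1])

```text
time_s: 22.2
position: [0.6404, 0.0468, -0.0108]
tcp_rot: [[-0.026, 0.0, 1.0], [-1.0, 0.0, -0.026], [-0.0, -1.0, 0.0]]
force: [0.3, 0.6, -0.1]
opening: 0.156
```

Call:
arm_command(translation=[[0, -0.3, 0], [0, -0.8, 0]], rotation=[[0, 0, 0], [0, 0, 0]], grip=[1, 1])

```text
time_s: 22.4
position: [0.6375, 0.047, 0.0507]
tcp_rot: [[-0.026, -0.008, 1.0], [-1.0, 0.001, -0.026], [-0.001, -1.0, -0.008]]
force: [0.2, 0.2, 0.0]
opening: 0.151
```

Call:
arm_command(translation=[[-0.3, -0.4, -0.2], [-0.75, -0.8, -0.43]], rotation=[[0, 0, 0], [0, 0, 0]], grip=[1, 1])

```text
time_s: 22.6
position: [0.6087, 0.1054, 0.1175]
tcp_rot: [[-0.029, 0.001, 1.0], [-1.0, -0.0, -0.029], [0.0, -1.0, 0.001]]
force: [0.0, 1.3, 0.6]
opening: 0.156
```

Call:
arm_command(translation=[[-0.38, 0, -0.22], [-0.75, 0, -0.43]], rotation=[[0, 0, 0], [0, 0, 0]], grip=[1, 1])

```text
time_s: 22.8
position: [0.5752, 0.1686, 0.1178]
tcp_rot: [[-0.026, 0.003, 1.0], [-1.0, 0.0, -0.026], [-0.001, -1.0, 0.003]]
force: [-0.2, 0.4, -0.3]
opening: 0.156
```

Call:
arm_command(translation=[[-0.38, 0, -0.22], [-0.75, 0, -0.43]], rotation=[[0, 0, 0], [0, 0, 0]], grip=[1, 1])

```text
time_s: 23.0
position: [0.5414, 0.2295, 0.1164]
tcp_rot: [[-0.026, -0.0, 1.0], [-1.0, 0.0, -0.026], [-0.0, -1.0, -0.0]]
force: [0.2, 0.2, -0.2]
opening: 0.154
```

Call:
arm_command(translation=[[-0.38, 0, -0.22], [-0.77, 0, -0.45], [-0.77, 0, -0.45]], rotation=[[0, 0, 0], [0, 0, 0], [0, 0, 0]], grip=[1, 1, 1])

```text
time_s: 23.3
position: [0.5047, 0.2941, 0.116]
tcp_rot: [[-0.021, -0.002, 1.0], [-1.0, 0.001, -0.021], [-0.001, -1.0, -0.002]]
force: [1.0, -0.5, -0.7]
opening: 0.154
```

Call:
arm_command(translation=[[0, 0, 0], [0, 0, 0], [0, 0, 0], [0, 0, 0], [0, 0, 0]], rotation=[[0, 0.14, 0], [0, 0.28, 0], [0, 0.42, 0], [0, 0.56, 0], [0, 0.7, 0]], grip=[1, 1, 1, 1, 1])

```text
time_s: 23.8
position: [0.5083, 0.2901, 0.1161]
tcp_rot: [[-0.693, -0.0, 0.721], [-0.721, -0.0, -0.693], [0.0, -1.0, 0.0]]
force: [0.3, -0.3, -0.3]
opening: 0.158
```

Call:
arm_command(translation=[[0, 0, 0], [0, 0, 0], [0, 0, 0], [0, 0, 0], [0, 0, 0]], rotation=[[0, 0.14, 0], [0, 0.28, 0], [0, 0.42, 0], [0, 0.56, 0], [0, 0.7, 0]], grip=[1, 1, 1, 1, 1])

```text
time_s: 24.3
position: [0.5084, 0.29, 0.1161]
tcp_rot: [[-0.997, -0.0, 0.072], [-0.072, -0.0, -0.997], [0.0, -1.0, 0.0]]
force: [-0.3, -0.9, -0.5]
opening: 0.154
```

Call:
arm_command(translation=[[0, 0, 0], [0, 0, 0], [0, 0, 0], [0, 0, 0]], rotation=[[0, 0.14, 0], [0, 0.21, 0], [0, 0.21, 0], [0, 0.21, 0]], grip=[1, 1, 1, 1])

```text
time_s: 24.7
position: [0.5083, 0.2904, 0.1162]
tcp_rot: [[-0.99, 0.0, -0.139], [0.139, -0.0, -0.99], [-0.0, -1.0, 0.0]]
force: [-0.4, 0.3, -0.4]
opening: 0.161
```

Run:
```python
from h import *
togo([.5072,.2918,-.007],-98.1)
c=snap('wrist','w5.png'); s=snap('scene')
rects(s,'forceps',(340,120,470,240),.1,2)
```

```text
t 24.7 pos [0.5083 0.2904 0.1162] togo [ 0.016  1.54  -0.016] toolz -98.0 j6 116.8 op 0.161 F [-0.4  0.3 -0.4]
rot y share 0.001
forceps (365, 156, 28, 27) [0.5929 0.2259] [81.1 34.8] -9.0
forceps (384, 124, 9, 13) [0.4886 0.3184] [46.1 17.4] -14.9
```

Call:
arm_command(translation=[[0.016, 0.4, -0.016], [0.016, 0.8, -0.016], [0.016, 0.8, -0.016]], rotation=[[0, 0, 0], [0, 0, 0], [0, 0, 0]], grip=[1, 1, 1])

```text
time_s: 25.1
position: [0.5036, 0.291, 0.0486]
tcp_rot: [[-0.99, -0.009, -0.14], [0.14, -0.003, -0.99], [0.008, -1.0, 0.004]]
force: [-0.5, -0.8, -0.3]
opening: 0.159
```

Call:
arm_command(translation=[[0, 0.35, 0], [0, 0.6, 0], [0, 0.7, 0], [0, 0.7, 0], [0, 0.7, 0]], rotation=[[0, 0, 0], [0, 0, 0], [0, 0, 0], [0, 0, 0], [0, 0, 0]], grip=[1, 1, 1, 1, 1])

```text
time_s: 25.6
position: [0.5078, 0.2926, -0.0027]
tcp_rot: [[-0.99, 0.002, -0.14], [0.14, 0.001, -0.99], [-0.002, -1.0, -0.001]]
force: [0.3, -0.6, 0.1]
opening: 0.157
```

Call:
arm_command(translation=[[0, 0, 0], [0, 0, 0], [0, 0, 0], [0, 0, 0]], rotation=[[0, 0, 0], [0, 0, 0], [0, 0, 0], [0, 0, 0]], grip=[0.2, 0.2, 0.2, 0.2])

```text
time_s: 26.0
position: [0.5072, 0.2925, -0.0033]
tcp_rot: [[-0.99, 0.001, -0.141], [0.141, 0.0, -0.99], [-0.001, -1.0, -0.001]]
force: [-0.2, 1.9, 1.0]
opening: 0.373
```

Call:
arm_command(translation=[[0, -0.3, 0], [0, -0.7, 0], [0, -1, 0]], rotation=[[0, 0, 0], [0, 0, 0], [0, 0, 0]], grip=[-0.4, -0.4, -0.4])

```text
time_s: 26.3
position: [0.5072, 0.2924, 0.0775]
tcp_rot: [[-0.99, 0.001, -0.141], [0.141, 0.0, -0.99], [-0.001, -1.0, -0.0]]
force: [0.3, -0.1, 0.1]
opening: 0.586
```

Call:
arm_command(translation=[[0, -0.5, 0], [0, -0.5, 0]], rotation=[[0, 0, 0], [0, 0, 0]], grip=[-0.4, -0.4])

```text
time_s: 26.5
position: [0.5107, 0.2938, 0.1214]
tcp_rot: [[-0.99, 0.011, -0.14], [0.14, 0.004, -0.99], [-0.01, -1.0, -0.005]]
force: [0.2, 0.8, -0.7]
opening: 0.683
```

Run:
```python
from h import *
togo([.551,.039,.12],7.2)
c=snap('wrist'); a=snap('scene')
cv2.imwrite('pics/m.png',np.vstack([cv2.resize(c['image'][100:330,100:460],(550,350)),cv2.resize(a['image'][110:240,280:480],(550,250))]))
for t in ('brush','lifter','forceps'): rects(a,t,(230,110,360,250),.009,3)
```

```text
t 26.5 pos [0.5107 0.2938 0.1214] togo [-0.946  0.011  3.082] toolz -98.1 j6 117.1 op 0.683 F [ 0.2  0.8 -0.7]
rot y share 1.246
brush (302, 132, 24, 19) [0.3579 0.1814] [87.6 24.5] 17.0
brush (286, 200, 23, 14) [0.553 0.039] [62.8 15.8] -82.4
brush (243, 198, 14, 13) [ 0.4964 -0.0657] [45.9 10.5] 20.6
lifter (281, 176, 24, 8) [0.4669 0.0659] [61.8 19.6] 73.9
```

View pics/m.png

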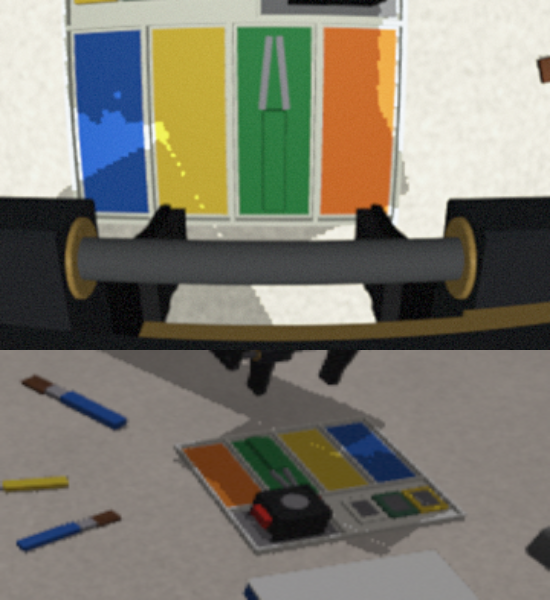

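The forceps lie flat in the green lane with the tips towards the cap end, and the cap stands upright in its bay. Next, the brush.

Call:
arm_command(translation=[[-0.12, 0, 0.38], [-0.244, 0, 0.765]], rotation=[[0, 0, 0], [0, 0, 0]], grip=[-0.4, -0.4])

```text
time_s: 26.8
position: [0.5162, 0.2287, 0.1148]
tcp_rot: [[-0.99, -0.003, -0.138], [0.138, -0.001, -0.99], [0.003, -1.0, 0.001]]
force: [1.0, -0.1, -0.0]
opening: 0.7
```

Call:
arm_command(translation=[[-0.12, 0, 0.38], [-0.244, 0, 0.765]], rotation=[[0, 0, 0], [0, 0, 0]], grip=[-0.4, -0.4])

```text
time_s: 27.0
position: [0.527, 0.1644, 0.1145]
tcp_rot: [[-0.99, -0.004, -0.14], [0.14, -0.0, -0.99], [0.004, -1.0, 0.001]]
force: [0.5, 0.9, 0.1]
opening: 0.698
```

Call:
arm_command(translation=[[-0.12, 0, 0.38], [-0.244, 0, 0.765]], rotation=[[0, 0, 0], [0, 0, 0]], grip=[-0.4, -0.4])

```text
time_s: 27.2
position: [0.5377, 0.1011, 0.1145]
tcp_rot: [[-0.99, -0.004, -0.141], [0.141, 0.0, -0.99], [0.004, -1.0, 0.0]]
force: [0.3, 1.2, 0.5]
opening: 0.696
```

Call:
arm_command(translation=[[-0.12, 0, 0.38], [-0.244, 0, 0.765], [-0.244, 0, 0.765]], rotation=[[0, 0, 0], [0, 0, 0], [0, 0, 0]], grip=[-0.4, -0.4, -0.4])

```text
time_s: 27.5
position: [0.55, 0.0354, 0.1147]
tcp_rot: [[-0.989, -0.002, -0.145], [0.145, -0.001, -0.989], [0.001, -1.0, 0.001]]
force: [0.9, 0.9, 0.3]
opening: 0.703
```

Call:
arm_command(translation=[[0, 0, 0], [0, 0, 0], [0, 0, 0], [0, 0, 0], [0, 0, 0]], rotation=[[0, -0.14, 0], [0, -0.28, 0], [0, -0.42, 0], [0, -0.56, 0], [0, -0.7, 0]], grip=[-0.4, -0.4, -0.4, -0.4, -0.4])

```text
time_s: 28.0
position: [0.5483, 0.04, 0.1148]
tcp_rot: [[-0.826, -0.003, 0.563], [-0.563, 0.001, -0.826], [0.002, -1.0, -0.003]]
force: [0.2, -0.2, 0.4]
opening: 0.7
```

Call:
arm_command(translation=[[0, 0, 0], [0, 0, 0], [0, 0, 0], [0, 0, 0], [0, 0, 0]], rotation=[[0, -0.14, 0], [0, -0.28, 0], [0, -0.42, 0], [0, -0.56, 0], [0, -0.7, 0]], grip=[-0.4, -0.4, -0.4, -0.4, -0.4])

```text
time_s: 28.5
position: [0.5483, 0.04, 0.1148]
tcp_rot: [[-0.237, -0.003, 0.972], [-0.972, 0.001, -0.237], [0.0, -1.0, -0.003]]
force: [-0.4, 0.1, 0.6]
opening: 0.701
```

Call:
arm_command(translation=[[0, 0, 0], [0, 0, 0], [0, 0, 0], [0, 0, 0], [0, 0, 0]], rotation=[[0, -0.14, 0], [0, -0.28, 0], [0, -0.357, 0], [0, -0.357, 0], [0, -0.357, 0]], grip=[-0.4, -0.4, -0.4, -0.4, -0.4])

```text
time_s: 29.0
position: [0.5489, 0.0397, 0.1153]
tcp_rot: [[0.126, -0.002, 0.992], [-0.992, 0.0, 0.126], [-0.001, -1.0, -0.002]]
force: [-0.9, -0.6, 0.3]
opening: 0.704
```

Run:
```python
from h import *
c=snap('wrist','w6.png')
rects(c,'brush',(200,100,360,300),.009,4); rects(c,'lifter',(100,100,360,300),.009,4)
togo([.550,.039,-.0105],7.3)
```

```text
brush (272, 169, 15, 67) [0.5499 0.0391] [60.4 12.4] -83.0
brush (209, 287, 22, 13) [ 0.5022 -0.059 ] [23.8 11.3] 21.0
lifter (169, 129, 37, 67) [0.4637 0.0657] [61.6 14.5] 73.4
lifter (140, 243, 21, 54) [ 0.43   -0.0464] [61.4 22.3] 89.3
t 29.05 pos [0.5491 0.0395 0.1155] togo [0.008 1.575 0.012] toolz 7.3 j6 -14.8 op 0.701 F [-0.7  0.  -0.2]
rot y share -0.0
```

Call:
arm_command(translation=[[0.008, 0.4, 0.012], [0.008, 0.8, 0.012], [0.008, 0.8, 0.012]], rotation=[[0, 0, 0], [0, 0, 0], [0, 0, 0]], grip=[-0.4, -0.4, -0.4])

```text
time_s: 29.35
position: [0.5474, 0.039, 0.0487]
tcp_rot: [[0.127, -0.009, 0.992], [-0.992, 0.001, 0.127], [-0.002, -1.0, -0.009]]
force: [-0.4, 0.1, 0.7]
opening: 0.701
```

Call:
arm_command(translation=[[0, 0.4, 0], [0, 0.65, 0], [0, 0.775, 0], [0, 0.775, 0], [0, 0.775, 0]], rotation=[[0, 0, 0], [0, 0, 0], [0, 0, 0], [0, 0, 0], [0, 0, 0]], grip=[-0.4, -0.4, -0.4, -0.4, -0.4])

```text
time_s: 29.85
position: [0.5516, 0.0384, -0.0088]
tcp_rot: [[0.127, 0.001, 0.992], [-0.992, -0.0, 0.127], [0.0, -1.0, 0.001]]
force: [-0.4, -0.2, -0.5]
opening: 0.698
```

Call:
arm_command(translation=[[0, 0, 0], [0, 0, 0], [0, 0, 0], [0, 0, 0], [0, 0, 0]], rotation=[[0, 0, 0], [0, 0, 0], [0, 0, 0], [0, 0, 0], [0, 0, 0]], grip=[1, 1, 1, 1, 1])

```text
time_s: 30.35
position: [0.5509, 0.0384, -0.0096]
tcp_rot: [[0.128, 0.0, 0.992], [-0.992, -0.0, 0.128], [0.0, -1.0, 0.0]]
force: [0.1, 0.2, 0.6]
opening: 0.331
```

Call:
arm_command(translation=[[0, 0, 0], [0, 0, 0], [0, 0, 0], [0, 0, 0], [0, 0, 0]], rotation=[[0, 0, 0], [0, 0, 0], [0, 0, 0], [0, 0, 0], [0, 0, 0]], grip=[1, 1, 1, 1, 1])

```text
time_s: 30.85
position: [0.5508, 0.0384, -0.0098]
tcp_rot: [[0.128, -0.0, 0.992], [-0.992, 0.0, 0.128], [-0.0, -1.0, -0.0]]
force: [-0.3, 0.5, -0.4]
opening: 0.155
```

Call:
arm_command(translation=[[0, -0.4, 0], [0, -0.8, 0]], rotation=[[0, 0, 0], [0, 0, 0]], grip=[1, 1])

```text
time_s: 31.05
position: [0.5496, 0.0385, 0.0537]
tcp_rot: [[0.128, -0.004, 0.992], [-0.992, 0.0, 0.128], [-0.001, -1.0, -0.004]]
force: [1.1, 0.7, -0.6]
opening: 0.155
```

Held (13.5 mm). Carrying it to the blue lane.

Call:
arm_command(translation=[[-0.2, -0.4, 0.02], [-0.4, -0.75, 0.02]], rotation=[[0, 0, 0], [0, 0, 0]], grip=[1, 1])

```text
time_s: 31.25
position: [0.5487, 0.0704, 0.1156]
tcp_rot: [[0.126, 0.001, 0.992], [-0.992, -0.0, 0.126], [0.0, -1.0, 0.001]]
force: [0.9, -0.3, -0.8]
opening: 0.155
```

Call:
arm_command(translation=[[-0.4, 0, 0.02], [-0.8, 0, 0.04]], rotation=[[0, 0, 0], [0, 0, 0]], grip=[1, 1])

```text
time_s: 31.45
position: [0.544, 0.1348, 0.1156]
tcp_rot: [[0.126, 0.003, 0.992], [-0.992, 0.0, 0.126], [0.0, -1.0, 0.003]]
force: [0.3, -0.6, -1.0]
opening: 0.154
```

Call:
arm_command(translation=[[-0.4, 0, 0.02], [-0.8, 0, 0.04]], rotation=[[0, 0, 0], [0, 0, 0]], grip=[1, 1])

```text
time_s: 31.65
position: [0.5379, 0.1993, 0.1142]
tcp_rot: [[0.127, -0.0, 0.992], [-0.992, -0.0, 0.127], [0.0, -1.0, -0.0]]
force: [0.4, -0.2, -0.0]
opening: 0.154
```

Call:
arm_command(translation=[[-0.4, 0, 0.02], [-0.8, 0, 0.04]], rotation=[[0, 0, 0], [0, 0, 0]], grip=[1, 1])

```text
time_s: 31.85
position: [0.5328, 0.2632, 0.114]
tcp_rot: [[0.128, -0.001, 0.992], [-0.992, -0.0, 0.128], [0.0, -1.0, -0.001]]
force: [0.5, 0.7, -1.1]
opening: 0.154
```

Call:
arm_command(translation=[[-0.4, 0, 0.02], [-0.8, 0, 0.04]], rotation=[[0, 0, 0], [0, 0, 0]], grip=[1, 1])

```text
time_s: 32.05
position: [0.5277, 0.3271, 0.1139]
tcp_rot: [[0.128, -0.001, 0.992], [-0.992, -0.0, 0.128], [0.0, -1.0, -0.001]]
force: [1.1, -0.0, -0.4]
opening: 0.155
```

Call:
arm_command(translation=[[-0.4, 0, 0.02], [-0.83, 0, 0.03], [-0.83, 0, 0.03]], rotation=[[0, 0, 0], [0, 0, 0], [0, 0, 0]], grip=[1, 1, 1])

```text
time_s: 32.35
position: [0.5213, 0.3963, 0.114]
tcp_rot: [[0.132, 0.001, 0.991], [-0.991, 0.002, 0.132], [-0.002, -1.0, 0.001]]
force: [-0.3, -0.7, 0.4]
opening: 0.158
```

Call:
arm_command(translation=[[0, 0, 0], [0, 0, 0], [0, 0, 0], [0, 0, 0], [0, 0, 0]], rotation=[[0, 0.14, 0], [0, 0.28, 0], [0, 0.42, 0], [0, 0.56, 0], [0, 0.7, 0]], grip=[1, 1, 1, 1, 1])

```text
time_s: 32.85
position: [0.5219, 0.391, 0.1138]
tcp_rot: [[-0.574, -0.001, 0.819], [-0.819, -0.001, -0.574], [0.001, -1.0, -0.0]]
force: [-0.4, 0.3, -0.3]
opening: 0.155
```

Call:
arm_command(translation=[[0, 0, 0], [0, 0, 0], [0, 0, 0], [0, 0, 0], [0, 0, 0]], rotation=[[0, 0.14, 0], [0, 0.28, 0], [0, 0.42, 0], [0, 0.56, 0], [0, 0.7, 0]], grip=[1, 1, 1, 1, 1])

```text
time_s: 33.35
position: [0.522, 0.391, 0.1138]
tcp_rot: [[-0.975, -0.001, 0.224], [-0.224, -0.001, -0.975], [0.001, -1.0, 0.001]]
force: [-0.3, -0.8, 0.1]
opening: 0.155
```

Call:
arm_command(translation=[[0, 0, 0], [0, 0, 0], [0, 0, 0], [0, 0, 0], [0, 0, 0]], rotation=[[0, 0.14, 0], [0, 0.28, 0], [0, 0.357, 0], [0, 0.357, 0], [0, 0.357, 0]], grip=[1, 1, 1, 1, 1])

```text
time_s: 33.85
position: [0.5221, 0.3914, 0.114]
tcp_rot: [[-0.99, -0.001, -0.139], [0.139, -0.001, -0.99], [0.001, -1.0, 0.001]]
force: [-0.2, -0.4, -1.3]
opening: 0.155
```

Run:
```python
from h import *
togo([.5216,.3926,-.0025],-98.1)
c=snap('wrist','w7.png'); rects(c,'needle',(200,50,480,400),.003,1)
```

```text
t 33.85 pos [0.5221 0.3914 0.114 ] togo [ 0.007  1.456 -0.015] toolz -98.0 j6 125.1 op 0.155 F [-0.2 -0.4 -1.3]
rot y share 0.002
needle (262, 113, 31, 48) [0.5788 0.3824] [41.4 26.3] -8.0
```

Call:
arm_command(translation=[[0.007, 0.4, -0.015], [0.007, 0.8, -0.015], [0.007, 0.8, -0.015]], rotation=[[0, 0, 0], [0, 0, 0], [0, 0, 0]], grip=[1, 1, 1])

```text
time_s: 34.2
position: [0.5183, 0.3912, 0.0458]
tcp_rot: [[-0.99, -0.009, -0.14], [0.14, -0.005, -0.99], [0.008, -1.0, 0.006]]
force: [-1.7, 0.7, -0.5]
opening: 0.152
```

Call:
arm_command(translation=[[0, 0.35, 0], [0, 0.55, 0], [0, 0.65, 0], [0, 0.65, 0], [0, 0.65, 0]], rotation=[[0, 0, 0], [0, 0, 0], [0, 0, 0], [0, 0, 0], [0, 0, 0]], grip=[1, 1, 1, 1, 1])

```text
time_s: 34.7
position: [0.5225, 0.3937, -0.001]
tcp_rot: [[-0.99, 0.001, -0.141], [0.141, 0.001, -0.99], [-0.001, -1.0, -0.001]]
force: [0.0, -0.1, -0.1]
opening: 0.153
```

Call:
arm_command(translation=[[0, 0, 0], [0, 0, 0], [0, 0, 0], [0, 0, 0]], rotation=[[0, 0, 0], [0, 0, 0], [0, 0, 0], [0, 0, 0]], grip=[0.2, 0.2, 0.2, 0.2])

```text
time_s: 35.1
position: [0.5221, 0.3935, -0.0013]
tcp_rot: [[-0.99, 0.001, -0.141], [0.141, 0.0, -0.99], [-0.001, -1.0, -0.0]]
force: [0.3, 0.8, -0.4]
opening: 0.382
```

Call:
arm_command(translation=[[0, -0.3, 0], [0, -0.7, 0], [0, -1, 0]], rotation=[[0, 0, 0], [0, 0, 0], [0, 0, 0]], grip=[-0.4, -0.4, -0.4])

```text
time_s: 35.4
position: [0.5223, 0.3936, 0.0797]
tcp_rot: [[-0.99, 0.001, -0.141], [0.141, 0.001, -0.99], [-0.001, -1.0, -0.001]]
force: [1.7, 0.3, -0.1]
opening: 0.584
```

Call:
arm_command(translation=[[0, -0.5, 0], [0, -0.5, 0], [0, -0.5, 0]], rotation=[[0, 0, 0], [0, 0, 0], [0, 0, 0]], grip=[-0.4, -0.4, -0.4])

```text
time_s: 35.7
position: [0.5224, 0.3937, 0.1196]
tcp_rot: [[-0.99, 0.002, -0.141], [0.141, 0.001, -0.99], [-0.002, -1.0, -0.002]]
force: [-0.8, 1.2, 0.2]
opening: 0.694
```

Run:
```python
from h import *
togo([.464,.0657,.115],-16.6)
c=snap('wrist','w8.png'); rects(c,'brush',(200,50,480,400),.012,2); rects(c,'forceps',(200,50,480,400),.003,1)
a=snap('scene'); rects(a,'lifter',(230,110,360,250),.009,3)
for t in ('brush','forceps'):print(t,[(round(d['conf'],2),np.round(onz(c,np.array(d['point'])*W,.003)[:2],3)) for d in models.spot_point('wrist',t)[:2]])
```

```text
t 35.7 pos [0.5224 0.3937 0.1196] togo [0.147 0.051 4.162] toolz -98.1 j6 125.3 op 0.694 F [-0.8  1.2  0.2]
rot y share -1.358
brush (253, 114, 49, 124) [0.5442 0.3899] [110.5  41.3] -8.2
forceps (361, 117, 48, 120) [0.5284 0.2894] [113.8  42.3] -8.1
lifter (281, 176, 24, 8) [0.4669 0.0659] [61.8 19.6] 73.9
brush [(0.72, array([0.542, 0.391]))]
forceps []
```

Call:
arm_command(translation=[[0.01, 0, 0.4], [0.03, 0, 0.83]], rotation=[[0, 0, 0], [0, 0, 0]], grip=[-0.4, -0.4])

```text
time_s: 36.1
position: [0.5094, 0.3277, 0.1167]
tcp_rot: [[-0.99, -0.001, -0.139], [0.139, -0.001, -0.99], [0.001, -1.0, 0.001]]
force: [-0.0, -0.2, 0.5]
opening: 0.706
```

Call:
arm_command(translation=[[0.01, 0, 0.4], [0.03, 0, 0.83]], rotation=[[0, 0, 0], [0, 0, 0]], grip=[-0.4, -0.4])

```text
time_s: 36.3
position: [0.4975, 0.2614, 0.1169]
tcp_rot: [[-0.99, -0.002, -0.14], [0.14, -0.001, -0.99], [0.002, -1.0, 0.001]]
force: [0.1, 0.0, 0.6]
opening: 0.7
```

Call:
arm_command(translation=[[0.01, 0, 0.4], [0.03, 0, 0.83]], rotation=[[0, 0, 0], [0, 0, 0]], grip=[-0.4, -0.4])

```text
time_s: 36.5
position: [0.4859, 0.1959, 0.1171]
tcp_rot: [[-0.99, -0.002, -0.14], [0.14, -0.0, -0.99], [0.002, -1.0, 0.001]]
force: [0.1, -0.7, 0.3]
opening: 0.7
```

Call:
arm_command(translation=[[0.01, 0, 0.4], [0.03, 0, 0.83]], rotation=[[0, 0, 0], [0, 0, 0]], grip=[-0.4, -0.4])

```text
time_s: 36.7
position: [0.4742, 0.1306, 0.1172]
tcp_rot: [[-0.99, -0.002, -0.14], [0.14, -0.0, -0.99], [0.002, -1.0, 0.0]]
force: [-0.1, -0.6, 0.7]
opening: 0.701
```

Call:
arm_command(translation=[[0.01, 0.05, 0.4], [0.03, 0.05, 0.84], [0.03, 0.05, 0.84]], rotation=[[0, 0, 0], [0, 0, 0], [0, 0, 0]], grip=[-0.4, -0.4, -0.4])

```text
time_s: 37.0
position: [0.4617, 0.0626, 0.1131]
tcp_rot: [[-0.989, -0.004, -0.145], [0.145, -0.0, -0.989], [0.004, -1.0, 0.001]]
force: [0.8, -1.2, -0.0]
opening: 0.699
```

Call:
arm_command(translation=[[0, 0, 0], [0, 0, 0], [0, 0, 0], [0, 0, 0], [0, 0, 0]], rotation=[[0, -0.14, 0], [0, -0.28, 0], [0, -0.42, 0], [0, -0.56, 0], [0, -0.7, 0]], grip=[-0.4, -0.4, -0.4, -0.4, -0.4])

```text
time_s: 37.5
position: [0.4629, 0.0663, 0.1135]
tcp_rot: [[-0.826, -0.001, 0.563], [-0.563, 0.0, -0.826], [0.001, -1.0, -0.001]]
force: [0.6, 0.1, 0.1]
opening: 0.701
```

Call:
arm_command(translation=[[0, 0, 0], [0, 0, 0], [0, 0, 0], [0, 0, 0], [0, 0, 0]], rotation=[[0, -0.14, 0], [0, -0.28, 0], [0, -0.42, 0], [0, -0.56, 0], [0, -0.658, 0]], grip=[-0.4, -0.4, -0.4, -0.4, -0.4])

```text
time_s: 38.0
position: [0.4629, 0.0664, 0.1135]
tcp_rot: [[-0.28, -0.001, 0.96], [-0.96, 0.0, -0.28], [-0.0, -1.0, -0.002]]
force: [1.0, -0.3, -0.2]
opening: 0.699
```

Call:
arm_command(translation=[[0, 0, 0], [0, 0, 0]], rotation=[[0, 0, 0], [0, 0, 0]], grip=[-0.4, -0.4])

```text
time_s: 38.2
position: [0.463, 0.0661, 0.1137]
tcp_rot: [[-0.287, -0.001, 0.958], [-0.958, 0.0, -0.287], [0.0, -1.0, -0.001]]
force: [-0.2, 0.0, 0.2]
opening: 0.697
```

Run:
```python
from h import *
c=snap('wrist','w9.png')
rects(c,'lifter',(200,100,360,300),.009,4)
togo([.464,.0657,-.0105],-16.6)
```

```text
lifter (270, 168, 16, 68) [0.4629 0.0659] [61.  13.4] 73.6
t 38.25 pos [0.463  0.066  0.1138] togo [-0.     1.554  0.014] toolz -16.7 j6 11.1 op 0.699 F [-0.4  0.6  0. ]
rot y share -0.001
```

Call:
arm_command(translation=[[0, 0.4, 0], [0, 0.8, 0], [0, 0.8, 0]], rotation=[[0, 0, 0], [0, 0, 0], [0, 0, 0]], grip=[-0.4, -0.4, -0.4])

```text
time_s: 38.55
position: [0.4605, 0.0659, 0.0474]
tcp_rot: [[-0.287, -0.008, 0.958], [-0.958, 0.001, -0.287], [0.001, -1.0, -0.008]]
force: [-1.7, 0.6, 1.0]
opening: 0.699
```

Call:
arm_command(translation=[[0, 0.4, 0], [0, 0.65, 0], [0, 0.75, 0], [0, 0.75, 0], [0, 0.75, 0]], rotation=[[0, 0, 0], [0, 0, 0], [0, 0, 0], [0, 0, 0], [0, 0, 0]], grip=[-0.4, -0.4, -0.4, -0.4, -0.4])

```text
time_s: 39.05
position: [0.4639, 0.0655, -0.0089]
tcp_rot: [[-0.286, 0.001, 0.958], [-0.958, -0.0, -0.286], [-0.0, -1.0, 0.001]]
force: [-0.3, -0.1, 0.8]
opening: 0.697
```

Call:
arm_command(translation=[[0, 0, 0], [0, 0, 0], [0, 0, 0], [0, 0, 0], [0, 0, 0]], rotation=[[0, 0, 0], [0, 0, 0], [0, 0, 0], [0, 0, 0], [0, 0, 0]], grip=[1, 1, 1, 1, 1])

```text
time_s: 39.55
position: [0.4633, 0.0655, -0.0097]
tcp_rot: [[-0.286, 0.0, 0.958], [-0.958, -0.0, -0.286], [-0.0, -1.0, 0.0]]
force: [-0.2, -1.1, -0.5]
opening: 0.331
```

Call:
arm_command(translation=[[0, 0, 0], [0, 0, 0], [0, 0, 0], [0, 0, 0], [0, 0, 0]], rotation=[[0, 0, 0], [0, 0, 0], [0, 0, 0], [0, 0, 0], [0, 0, 0]], grip=[1, 1, 1, 1, 1])

```text
time_s: 40.05
position: [0.4632, 0.0655, -0.0098]
tcp_rot: [[-0.286, -0.0, 0.958], [-0.958, 0.0, -0.286], [0.0, -1.0, -0.0]]
force: [0.3, -0.0, 0.3]
opening: 0.152
```

Call:
arm_command(translation=[[0, -0.4, 0], [0, -0.8, 0]], rotation=[[0, 0, 0], [0, 0, 0]], grip=[1, 1])

```text
time_s: 40.25
position: [0.462, 0.0656, 0.0539]
tcp_rot: [[-0.286, -0.004, 0.958], [-0.958, 0.0, -0.286], [0.001, -1.0, -0.004]]
force: [0.9, 0.4, -0.7]
opening: 0.156
```

Call:
arm_command(translation=[[0, -0.4, 0], [-0.1, -0.76, 0]], rotation=[[0, 0, 0], [0, 0, 0]], grip=[1, 1])

```text
time_s: 40.45
position: [0.465, 0.0729, 0.1162]
tcp_rot: [[-0.287, -0.001, 0.958], [-0.958, -0.0, -0.287], [0.0, -1.0, -0.001]]
force: [0.4, -0.8, -0.4]
opening: 0.154
```

Call:
arm_command(translation=[[-0.42, 0, -0.05], [-0.85, 0, -0.09]], rotation=[[0, 0, 0], [0, 0, 0]], grip=[1, 1])

```text
time_s: 40.65
position: [0.4787, 0.1408, 0.1163]
tcp_rot: [[-0.288, 0.002, 0.958], [-0.958, 0.0, -0.288], [-0.001, -1.0, 0.002]]
force: [0.1, 0.1, -0.6]
opening: 0.15
```

Call:
arm_command(translation=[[-0.42, 0, -0.05], [-0.85, 0, -0.09]], rotation=[[0, 0, 0], [0, 0, 0]], grip=[1, 1])

```text
time_s: 40.85
position: [0.4902, 0.2088, 0.115]
tcp_rot: [[-0.286, -0.001, 0.958], [-0.958, -0.0, -0.286], [0.0, -1.0, -0.0]]
force: [0.8, -0.8, -0.8]
opening: 0.152
```

Call:
arm_command(translation=[[-0.42, 0, -0.05], [-0.85, 0, -0.09]], rotation=[[0, 0, 0], [0, 0, 0]], grip=[1, 1])

```text
time_s: 41.05
position: [0.5025, 0.2761, 0.1147]
tcp_rot: [[-0.286, -0.001, 0.958], [-0.958, -0.0, -0.286], [0.001, -1.0, -0.001]]
force: [0.0, -0.6, -0.0]
opening: 0.156
```

Call:
arm_command(translation=[[-0.42, 0, -0.05], [-0.84, 0, -0.1], [-0.84, 0, -0.1]], rotation=[[0, 0, 0], [0, 0, 0], [0, 0, 0]], grip=[1, 1, 1])

```text
time_s: 41.35
position: [0.5153, 0.3456, 0.1149]
tcp_rot: [[-0.282, 0.002, 0.959], [-0.959, 0.002, -0.282], [-0.003, -1.0, 0.002]]
force: [-0.4, -0.8, -0.3]
opening: 0.155
```

Call:
arm_command(translation=[[0, 0, 0], [0, 0, 0], [0, 0, 0], [0, 0, 0], [0, 0, 0]], rotation=[[0, -0.14, 0], [0, -0.28, 0], [0, -0.42, 0], [0, -0.56, 0], [0, -0.7, 0]], grip=[1, 1, 1, 1, 1])

```text
time_s: 41.85
position: [0.5139, 0.3405, 0.1145]
tcp_rot: [[0.434, -0.002, 0.901], [-0.901, -0.001, 0.434], [0.0, -1.0, -0.002]]
force: [-0.8, 0.2, -0.7]
opening: 0.152
```

Call:
arm_command(translation=[[0, 0, 0], [0, 0, 0], [0, 0, 0], [0, 0, 0], [0, 0, 0]], rotation=[[0, -0.14, 0], [0, -0.28, 0], [0, -0.42, 0], [0, -0.56, 0], [0, -0.7, 0]], grip=[1, 1, 1, 1, 1])

```text
time_s: 42.35
position: [0.5139, 0.3404, 0.1145]
tcp_rot: [[0.925, -0.002, 0.379], [-0.379, -0.001, 0.925], [-0.001, -1.0, -0.002]]
force: [-0.3, 0.1, -0.3]
opening: 0.158
```

Call:
arm_command(translation=[[0, 0, 0], [0, 0, 0], [0, 0, 0], [0, 0, 0], [0, 0, 0]], rotation=[[0, -0.14, 0], [0, -0.242, 0], [0, -0.242, 0], [0, -0.242, 0], [0, -0.242, 0]], grip=[1, 1, 1, 1, 1])

```text
time_s: 42.85
position: [0.5144, 0.3412, 0.1148]
tcp_rot: [[0.99, -0.001, 0.142], [-0.142, -0.0, 0.99], [-0.0, -1.0, -0.0]]
force: [-0.6, 0.4, -0.2]
opening: 0.155
```

Run:
```python
from h import *
togo([.5142,.342,-.0025],81.9)
```

```text
t 42.85 pos [0.5144 0.3412 0.1148] togo [-0.003  1.467  0.01 ] toolz 81.8 j6 -58.6 op 0.155 F [-0.6  0.4 -0.2]
rot y share -0.001
```

Call:
arm_command(translation=[[0, 0.4, 0.01], [0, 0.8, 0.01], [0, 0.8, 0.01]], rotation=[[0, 0, 0], [0, 0, 0], [0, 0, 0]], grip=[1, 1, 1])

```text
time_s: 43.15
position: [0.5112, 0.3407, 0.0471]
tcp_rot: [[0.99, -0.009, 0.142], [-0.142, -0.004, 0.99], [-0.008, -1.0, -0.005]]
force: [-1.5, -0.7, -0.9]
opening: 0.156
```

Call:
arm_command(translation=[[0, 0.35, 0], [0, 0.55, 0], [0, 0.66, 0], [0, 0.66, 0], [0, 0.66, 0]], rotation=[[0, 0, 0], [0, 0, 0], [0, 0, 0], [0, 0, 0], [0, 0, 0]], grip=[1, 1, 1, 1, 1])

```text
time_s: 43.65
position: [0.5152, 0.3426, -0.0011]
tcp_rot: [[0.99, 0.001, 0.141], [-0.141, 0.0, 0.99], [0.001, -1.0, 0.001]]
force: [-0.0, 0.6, -0.8]
opening: 0.157
```

Call:
arm_command(translation=[[0, 0, 0], [0, 0, 0], [0, 0, 0], [0, 0, 0]], rotation=[[0, 0, 0], [0, 0, 0], [0, 0, 0], [0, 0, 0]], grip=[0.2, 0.2, 0.2, 0.2])

```text
time_s: 44.05
position: [0.515, 0.3425, -0.0013]
tcp_rot: [[0.99, 0.001, 0.141], [-0.141, 0.0, 0.99], [0.001, -1.0, 0.0]]
force: [0.2, -0.3, -0.2]
opening: 0.371
```

Call:
arm_command(translation=[[0, -0.3, 0], [0, -0.7, 0], [0, -1, 0]], rotation=[[0, 0, 0], [0, 0, 0], [0, 0, 0]], grip=[-0.4, -0.4, -0.4])

```text
time_s: 44.35
position: [0.515, 0.3425, 0.0796]
tcp_rot: [[0.99, 0.001, 0.141], [-0.141, 0.0, 0.99], [0.001, -1.0, 0.001]]
force: [0.7, 0.1, -0.5]
opening: 0.589
```

Call:
arm_command(translation=[[0, -0.5, 0], [0, -1, 0], [0, -1, 0]], rotation=[[0, 0, 0], [0, 0, 0], [0, 0, 0]], grip=[-1, -1, -1])

```text
time_s: 44.65
position: [0.5186, 0.3442, 0.1646]
tcp_rot: [[0.99, 0.012, 0.14], [-0.14, 0.005, 0.99], [0.011, -1.0, 0.007]]
force: [1.0, 0.8, 0.5]
opening: 0.862
```

Call:
arm_command(translation=[[0, -0.3, 0], [0, -0.5, 0], [0, -0.5, 0], [0, -0.5, 0], [0, -0.5, 0]], rotation=[[0, 0.14, 0], [0, 0.28, 0], [0, 0.42, 0], [0, 0.56, 0], [0, 0.7, 0]], grip=[-1, -1, -1, -1, -1])

```text
time_s: 45.15
position: [0.5142, 0.3421, 0.1976]
tcp_rot: [[0.637, -0.001, 0.771], [-0.771, -0.0, 0.637], [-0.0, -1.0, -0.001]]
force: [-1.0, 0.2, 0.1]
opening: 0.998
```

Call:
arm_command(translation=[[0, 0, 0], [0, 0, 0], [0, 0, 0], [0, 0, 0], [0, 0, 0]], rotation=[[0, 0.14, 0], [0, 0.28, 0], [0, 0.42, 0], [0, 0.56, 0], [0, 0.7, 0]], grip=[-1, -1, -1, -1, -1])

```text
time_s: 45.65
position: [0.5141, 0.3421, 0.1973]
tcp_rot: [[-0.042, -0.001, 0.999], [-0.999, -0.001, -0.042], [0.001, -1.0, -0.001]]
force: [0.2, 0.2, -0.5]
opening: 1.0
```

Call:
arm_command(translation=[[0, 0, 0], [0, 0, 0], [0, 0, 0], [0, 0, 0], [0, 0, 0]], rotation=[[0, 0.14, 0], [0, 0.28, 0], [0, 0.42, 0], [0, 0.56, 0], [0, 0.7, 0]], grip=[-1, -1, -1, -1, -1])

```text
time_s: 46.15
position: [0.5141, 0.3421, 0.1973]
tcp_rot: [[-0.7, -0.002, 0.714], [-0.714, -0.001, -0.7], [0.002, -1.0, -0.001]]
force: [0.2, -0.3, -0.2]
opening: 0.998
```

Call:
arm_command(translation=[[0, 0, 0], [0, 0, 0], [0, 0, 0], [0, 0, 0], [0, 0, 0]], rotation=[[0, 0.14, 0], [0, 0.28, 0], [0, 0.42, 0], [0, 0.43, 0], [0, 0.43, 0]], grip=[-1, -1, -1, -1, -1])

```text
time_s: 46.65
position: [0.5143, 0.3422, 0.1977]
tcp_rot: [[-0.938, -0.001, 0.346], [-0.346, -0.0, -0.938], [0.001, -1.0, 0.0]]
force: [1.0, 0.7, 0.6]
opening: 0.999
```

Run:
```python
from h import *
togo([.62,-.24,.2],-70)
a=snap('scene')
rects(a,'lifter',(340,110,470,250),.009,3);rects(a,'brush',(340,110,470,200),.009,3)
for t in ('lifter','lifter_tip','brush','brush_tip','forceps','forceps_tip','cap'):print(t,[(round(d['conf'],2),np.round(onz(a,np.array(d['point'])*W,.004)[:2],3)) for d in models.spot_point('scene',t)[:2]])
```

```text
t 46.65 pos [0.5143 0.3422 0.1977] togo [ 1.283 -0.028  7.284] toolz -69.7 j6 93.0 op 0.999 F [1.  0.7 0.6]
rot y share 0.005
lifter (382, 151, 32, 32) [0.538  0.3384] [113.5  41.4] -8.1
lifter (426, 181, 17, 14) [0.6417 0.3819] [41.1 29.6] -7.0
brush (399, 148, 32, 30) [0.5455 0.3886] [110.7  40.5] -7.9
lifter [(0.63, array([0.534, 0.341]))]
lifter_tip [(0.62, array([0.782, 0.044])), (0.52, array([0.594, 0.338]))]
brush [(0.87, array([0.343, 0.174])), (0.71, array([0.555, 0.375]))]
brush_tip [(0.73, array([0.247, 0.16 ])), (0.61, array([0.599, 0.386]))]
forceps [(0.71, array([0.534, 0.293])), (0.57, array([0.771, 0.046]))]
forceps_tip [(0.68, array([0.571, 0.284])), (0.63, array([0.754, 0.231]))]
cap [(0.74, array([0.629, 0.239])), (0.55, array([0.623, 0.249]))]
```

Instruments look in place, and I'll recheck them at the end. Now to the lever.

Call:
arm_command(translation=[[0.08, 0, 0.46], [0.16, 0, 0.91]], rotation=[[0, 0, 0], [0, 0, 0]], grip=[-1, -1])

```text
time_s: 47.25
position: [0.5277, 0.2696, 0.1982]
tcp_rot: [[-0.938, 0.001, 0.347], [-0.347, 0.0, -0.938], [-0.001, -1.0, 0.0]]
force: [0.1, 0.2, 0.3]
opening: 1.0
```

Call:
arm_command(translation=[[0.08, 0, 0.46], [0.16, 0, 0.91]], rotation=[[0, 0, 0], [0, 0, 0]], grip=[-1, -1])

```text
time_s: 47.45
position: [0.5409, 0.1956, 0.1983]
tcp_rot: [[-0.939, 0.0, 0.345], [-0.345, 0.0, -0.939], [-0.0, -1.0, 0.0]]
force: [0.4, 0.2, 0.5]
opening: 1.0
```

Call:
arm_command(translation=[[0.08, 0, 0.46], [0.16, 0, 0.91]], rotation=[[0, 0, 0], [0, 0, 0]], grip=[-1, -1])

```text
time_s: 47.65
position: [0.554, 0.1226, 0.1984]
tcp_rot: [[-0.939, 0.001, 0.344], [-0.344, 0.0, -0.939], [-0.0, -1.0, 0.0]]
force: [1.0, 0.1, 0.7]
opening: 0.994
```

Call:
arm_command(translation=[[0.08, 0, 0.46], [0.16, 0, 0.91]], rotation=[[0, 0, 0], [0, 0, 0]], grip=[-1, -1])

```text
time_s: 47.85
position: [0.567, 0.0498, 0.1984]
tcp_rot: [[-0.939, 0.001, 0.344], [-0.344, -0.0, -0.939], [-0.0, -1.0, 0.0]]
force: [0.9, -0.1, -0.3]
opening: 0.999
```

Call:
arm_command(translation=[[0.08, 0, 0.46], [0.16, 0, 0.91]], rotation=[[0, 0, 0], [0, 0, 0]], grip=[-1, -1])

```text
time_s: 48.05
position: [0.5801, -0.0231, 0.1984]
tcp_rot: [[-0.939, 0.001, 0.344], [-0.344, -0.0, -0.939], [-0.0, -1.0, 0.0]]
force: [0.5, 0.1, 0.2]
opening: 0.998
```

Call:
arm_command(translation=[[0.08, 0, 0.46], [0.16, 0, 0.91]], rotation=[[0, 0, 0], [0, 0, 0]], grip=[-1, -1])

```text
time_s: 48.25
position: [0.593, -0.0958, 0.1984]
tcp_rot: [[-0.939, 0.0, 0.344], [-0.344, -0.0, -0.939], [-0.0, -1.0, 0.0]]
force: [0.3, 0.1, -0.0]
opening: 0.999
```

Call:
arm_command(translation=[[0.08, 0, 0.46], [0.16, 0, 0.91]], rotation=[[0, 0, 0], [0, 0, 0]], grip=[-1, -1])

```text
time_s: 48.45
position: [0.606, -0.1686, 0.1983]
tcp_rot: [[-0.939, 0.0, 0.344], [-0.344, -0.0, -0.939], [-0.0, -1.0, 0.0]]
force: [0.4, 0.3, -0.0]
opening: 0.999
```

Call:
arm_command(translation=[[0.08, 0, 0.46], [0.16, 0, 0.91], [0.16, 0, 0.91], [0.16, 0, 0.91], [0.16, 0, 0.91]], rotation=[[0, 0, 0], [0, 0, 0], [0, 0, 0], [0, 0, 0], [0, 0, 0]], grip=[-1, -1, -1, -1, -1])

```text
time_s: 48.95
position: [0.6184, -0.2386, 0.198]
tcp_rot: [[-0.939, -0.001, 0.345], [-0.345, 0.001, -0.939], [0.001, -1.0, -0.001]]
force: [-0.2, 0.1, -0.8]
opening: 1.0
```

Run:
```python
from h import *
import pickle
st()
c=snap('wrist','w10.png'); pickle.dump(c,open('w10.pkl','wb'))
im=c['image']
for t in ('lever','spindle_seat','holder'): print(t,[(round(d['conf'],2),np.round(np.array(d['point'])*W)) for d in models.spot_point('wrist',t)[:2]],[np.round(np.array(d['extent'])*[560,420,560,420]) for d in models.recognise('wrist',t)[:1]])
g=np.clip(im*1.6,0,255).astype(np.uint8)
q=proj(c,[.655,-.228,.03]); x,y=int(q[0]),int(q[1]); x=min(max(x,70),490);y=min(max(y,70),350)
q=proj(c,[.4764,-.3855,.045]); X,Y=int(q[0]),int(q[1]); X=min(max(X,50),510);Y=min(max(Y,50),370); print((x,y),(X,Y))
cv2.imwrite('pics/n.png',np.hstack([cv2.resize(g[y-70:y+70,x-70:x+70],(420,420),interpolation=cv2.INTER_CUBIC),cv2.resize(g[Y-45:Y+45,X-45:X+45],(380,420),interpolation=cv2.INTER_CUBIC)]))
```

```text
t 48.95 p [ 0.6184 -0.2386  0.198 ] F [-0.2  0.1 -0.8] op 1.0
[[-0.939, -0.001, 0.345], [-0.345, 0.001, -0.939], [0.001, -1.0, -0.001]] [-30.8  33.9  76.8   0.   69.3  39.1]
lever [(0.84, array([280., 152.]))] [array([258.,  78., 297., 183.])]
spindle_seat [] [array([205.,   0., 269.,  38.])]
holder [(0.65, array([341., 319.]))] [array([297., 286., 375., 314.])]
(279, 152) (347, 336)
```

View pics/n.png

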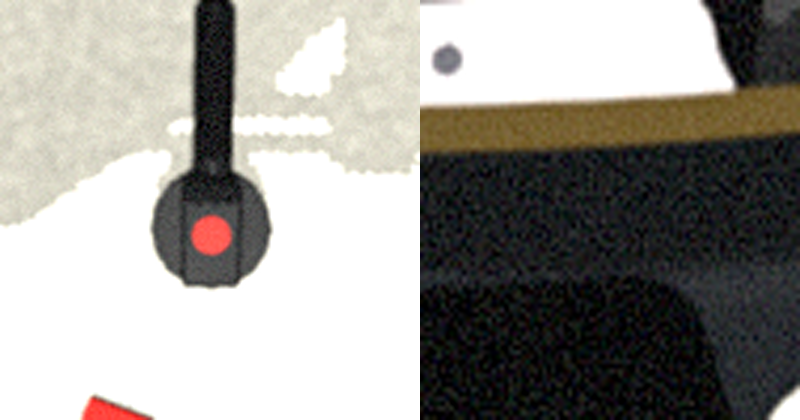

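The crop shows the lever's red dot at about pixel (279,160) with the handle running straight up the picture, so it is nearly aligned with the tool. Next I'll work out the numbers.

Run:
```python
from h import *
import pickle
c=pickle.load(open('w10.pkl','rb')); im=c['image']; hsv=cv2.cvtColor(im,cv2.COLOR_BGR2HSV)
m=cv2.inRange(hsv,(0,100,80),(8,255,255))|cv2.inRange(hsv,(172,100,80),(180,255,255)); m[:130]=0;m[190:]=0;m[:,:250]=0;m[:,310:]=0
ys,xs=np.nonzero(m); P=onz(c,[xs.mean(),ys.mean()],.050); print('dot',P[:2])
g=cv2.cvtColor(im,cv2.COLOR_BGR2GRAY)
pts=[]
for y in range(84,134):
    r=np.nonzero(g[y,262:300]<45)[0]+262
    if len(r)>5: pts.append([onz(c,[r.min(),y],.055)[:2],onz(c,[r.max(),y],.055)[:2]])
pts=np.array(pts); mid=pts.mean(1); print('width',np.linalg.norm(pts[:,0]-pts[:,1],axis=1).mean())
vx,vy,x0,y0=cv2.fitLine(mid.astype(np.float32)*1000,cv2.DIST_L2,0,.01,.01).ravel()
h=np.degrees(np.arctan2(vy,vx)); h=(h+90)%180-90; print('heading',h)
u=np.array([np.cos(np.radians(h)),np.sin(np.radians(h))]); n=np.array([-u[1],u[0]])
print('dot off axis mm',n@(P[:2]*1000-[x0,y0]))
# hub circle
hub=((g>45)&(g<110)).astype(np.uint8); 
k=(g<110).astype(np.uint8); k[:138]=0;k[:,:250]=0;k[:,310:]=0;k[190:]=0
cs,_=cv2.findContours(k,cv2.RETR_EXTERNAL,cv2.CHAIN_APPROX_NONE);ct=max(cs,key=cv2.contourArea)
w=np.array([onz(c,q,.028)[:2] for q in ct.reshape(-1,2) if q[1]>150],np.float32)
A=np.c_[2*w,np.ones(len(w))]; s=np.linalg.lstsq(A,(w**2).sum(1),rcond=None)[0]; print('hub',s[:2],'r',np.sqrt(s[2]+s[0]**2+s[1]**2))
togo([*P[:2],.05],h-90)
```

```text
dot [ 0.64986487 -0.2296418 ]
width 0.010876289017069902
heading 19.091385
dot off axis mm -0.16644021640265957
hub [ 0.64950479 -0.22976988] r 0.02057347886561938
t 49.3 pos [ 0.6189 -0.239   0.1984] togo [-0.403  1.855  0.024] toolz -69.8 j6 39.1 op 0.997 F [0.3 0.3 0.6]
rot y share 0.018
```

Call:
arm_command(translation=[[0.45, 0.1, 0.18], [0.9, 0.4, 0.36]], rotation=[[0, 0, 0], [0, 0, 0]], grip=[-1, -1])

```text
time_s: 49.5
position: [0.5632, -0.2923, 0.1685]
tcp_rot: [[-0.938, 0.006, 0.347], [-0.347, -0.005, -0.938], [-0.004, -1.0, 0.006]]
force: [0.1, -1.4, -0.1]
opening: 0.998
```

Call:
arm_command(translation=[[0.45, 0.2, 0.18], [0.9, 0.4, 0.36]], rotation=[[0, 0, 0], [0, 0, 0]], grip=[-1, -1])

```text
time_s: 49.7
position: [0.5025, -0.3438, 0.1337]
tcp_rot: [[-0.939, 0.0, 0.345], [-0.345, -0.0, -0.939], [-0.0, -1.0, 0.0]]
force: [0.5, -0.4, -0.5]
opening: 1.002
```

Call:
arm_command(translation=[[0.45, 0.2, 0.18], [0.9, 0.4, 0.36], [0.9, 0.4, 0.36], [0.9, 0.4, 0.36], [0.9, 0.4, 0.36]], rotation=[[0, 0, 0], [0, 0, 0], [0, 0, 0], [0, 0, 0], [0, 0, 0]], grip=[-1, -1, -1, -1, -1])

```text
time_s: 50.2
position: [0.4468, -0.3948, 0.1027]
tcp_rot: [[-0.939, 0.001, 0.345], [-0.345, -0.001, -0.939], [-0.001, -1.0, 0.001]]
force: [-1.0, 0.5, -0.4]
opening: 1.001
```

Run:
```python
from h import *
import pickle
st()
c=snap('wrist','w11.png'); pickle.dump(c,open('w11.pkl','wb'))
# rectified top view at z=.055 around expected centre, 0.1 mm... 8 px/mm
cx,cy=.4764,-.3855; S=600; k=.06/S
X,Y=np.meshgrid(np.arange(S),np.arange(S))
mp=np.zeros((S,S,2),np.float32)
def grid(z):
    H=np.array(c['hand_eye']);R=np.array(c['s']['tcp_rot']);p=np.array(c['s']['position']);K=np.array(c['mtx'])
    P=np.stack([cx+(X-S/2)*k,cy-(Y-S/2)*k,np.full(X.shape,z)],-1)
    q=((P-p)@R-H[:3,3])@H[:3,:3]; r=np.hypot(q[...,0],q[...,1]); t=np.arctan2(r,q[...,2])
    return (K[0,2]+K[0,0]*t*q[...,0]/r).astype(np.float32),(K[1,2]+K[1,1]*t*q[...,1]/r).astype(np.float32)
a,b=grid(.055)
g=cv2.remap(c['image'],a,b,cv2.INTER_CUBIC); cv2.imwrite('pics/top.png',g); np.save('top.npy',g)
q=np.clip(g.astype(float)*1.0,0,255).astype(np.uint8); cv2.line(q,(300,290),(300,310),(0,0,255),1);cv2.line(q,(290,300),(310,300),(0,0,255),1)
cv2.imwrite('pics/top_v.png',q); print(g.mean())
```

```text
t 50.2 p [ 0.4468 -0.3948  0.1027] F [-1.   0.5 -0.4] op 1.001
[[-0.939, 0.001, 0.345], [-0.345, -0.001, -0.939], [-0.001, -1.0, 0.001]] [-52.2  35.9  91.7   0.   52.4  17.6]
149.91608148148148
```

View pics/top_v.png

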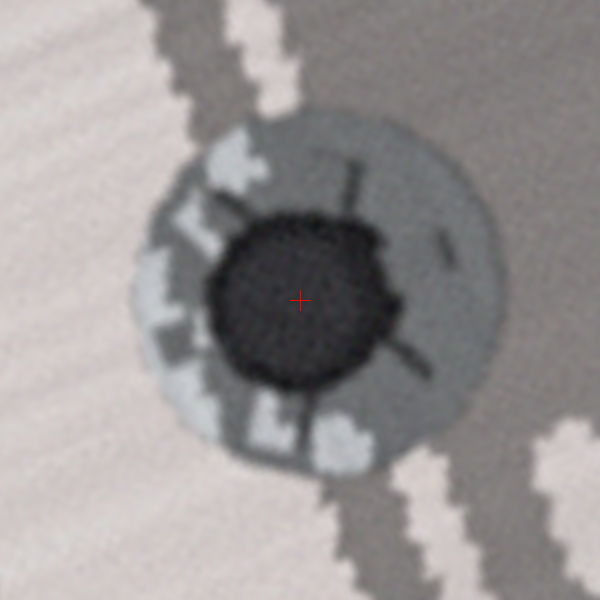

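The rectified top view (10 px/mm) shows the spindle core near (300,300). Dark tooth sides are visible at (350,190), (408,358), (304,420) and (232,207), and a tooth end at (446,249). That puts the teeth at about 20–24° modulo 60. I'll fit the angle numerically.

Run:
```python
from h import *
import pickle
from scipy.ndimage import map_coordinates
c=pickle.load(open('w11.pkl','rb')); g=cv2.cvtColor(c['image'],cv2.COLOR_BGR2GRAY).astype(float)
H=np.array(c['hand_eye']);R=np.array(c['s']['tcp_rot']);p=np.array(c['s']['position']);K=np.array(c['mtx'])
cam=R@H[:3,3]+p; print('cam',cam)
def samp(P):
    q=((P-p)@R-H[:3,3])@H[:3,:3]; r=np.hypot(q[...,0],q[...,1]); t=np.arctan2(r,q[...,2])
    return map_coordinates(g,[K[1,2]+K[1,1]*t*q[...,1]/r,K[0,2]+K[0,0]*t*q[...,0]/r],order=1)
rr,zz=np.meshgrid(np.linspace(.0105,.0145,9),np.linspace(.043,.0535,7))
vv,ze=np.meshgrid(np.linspace(-.0018,.0018,7),np.linspace(.043,.0535,7))
r2,v2=np.meshgrid(np.linspace(.0105,.0143,6),np.linspace(-.0015,.0015,5))
best=[]
for ox in np.arange(-.003,.0031,.0005):
  for oy in np.arange(-.003,.0031,.0005):
    C=np.array([.4764+ox,-.3855+oy])
    for ph in range(0,60,1):
      w=[];top=[]
      for i in range(6):
        a=np.radians(ph+60*i); u=np.array([np.cos(a),np.sin(a)]); n=np.array([-u[1],u[0]])
        for s in (1,-1):
            b=C+u*.012+n*s*.00225
            d=n*s@(cam[:2]-b)
            if d>.008: w.append(samp(np.dstack([C[0]+u[0]*rr+n[0]*s*.00225,C[1]+u[1]*rr+n[1]*s*.00225,zz])).mean())
        if u@(cam[:2]-C-u*.015)>.008: w.append(samp(np.dstack([C[0]+u[0]*.015+n[0]*vv,C[1]+u[1]*.015+n[1]*vv,ze])).mean())
        top.append(samp(np.dstack([C[0]+u[0]*r2+n[0]*v2,C[1]+u[1]*r2+n[1]*v2,np.full(r2.shape,.055)])).mean())
      best.append((np.mean(w)-np.mean(top),ph,ox*1e3,oy*1e3))
best.sort(); 
for b in best[:8]: print(np.round(b,2))
for b in [x for x in best if abs((x[1]-best[0][1]+30)%60-30)>8][:2]: print('alt',np.round(b,2))
```

```text
cam [ 0.50864688 -0.37221023  0.27701315]
[-44.16  20.    -0.5   -0.5 ]
[-44.12  20.    -0.5    0.  ]
[-44.   19.   -0.5  -0.5]
[-43.83  19.    -0.5    0.  ]
[-43.74  19.     0.    -0.5 ]
[-43.13  20.     0.    -0.5 ]
[-42.35  21.    -0.5   -0.5 ]
[-42.32  21.    -0.5    0.  ]
alt [-28.93   1.    -3.    -3.  ]
alt [-28.78   0.    -3.    -3.  ]
```

Call:
arm_command(translation=[[-0.3, -0.2, -0.1], [-0.77, -0.22, -0.27]], rotation=[[0, 0, 0], [0, 0, 0]], grip=[-1, -1])

```text
time_s: 50.45
position: [0.4978, -0.3548, 0.1221]
tcp_rot: [[-0.939, 0.003, 0.343], [-0.343, -0.004, -0.939], [-0.002, -1.0, 0.005]]
force: [1.8, -0.1, 0.2]
opening: 0.998
```

Call:
arm_command(translation=[[-0.4, 0, -0.13], [-0.77, 0, -0.27]], rotation=[[0, 0, 0], [0, 0, 0]], grip=[-1, -1])

```text
time_s: 50.65
position: [0.5492, -0.3101, 0.1209]
tcp_rot: [[-0.938, 0.002, 0.346], [-0.346, -0.001, -0.938], [-0.001, -1.0, 0.002]]
force: [-0.4, 0.1, 0.7]
opening: 1.0
```

Call:
arm_command(translation=[[-0.4, 0, -0.13], [-0.77, 0, -0.27]], rotation=[[0, 0, 0], [0, 0, 0]], grip=[-1, -1])

```text
time_s: 50.85
position: [0.5994, -0.2682, 0.1207]
tcp_rot: [[-0.938, 0.002, 0.347], [-0.347, -0.001, -0.938], [-0.001, -1.0, 0.001]]
force: [0.9, -1.8, 0.1]
opening: 1.0
```

Call:
arm_command(translation=[[-0.4, 0, -0.13], [-0.77, 0, -0.27], [-0.77, 0, -0.27], [-0.77, 0, -0.27], [-0.77, 0, -0.27]], rotation=[[0, 0.018, 0], [0, 0.018, 0], [0, 0.018, 0], [0, 0.018, 0], [0, 0.018, 0]], grip=[-0.4, -0.4, -0.4, -0.4, -0.4])

```text
time_s: 51.35
position: [0.647, -0.229, 0.12]
tcp_rot: [[-0.945, -0.0, 0.327], [-0.327, -0.0, -0.945], [0.001, -1.0, 0.0]]
force: [-0.6, 0.6, -0.1]
opening: 0.717
```

Run:
```python
from h import *
togo([.6499,-.2296,.024],-70.9)
c=snap('wrist','w12.png'); hsv=cv2.cvtColor(c['image'],cv2.COLOR_BGR2HSV)
m=cv2.inRange(hsv,(0,100,80),(8,255,255))|cv2.inRange(hsv,(172,100,80),(180,255,255))
n,l,s,ce=cv2.connectedComponentsWithStats(m)
for i in range(1,n):
    if s[i,4]>30: print(s[i],onz(c,ce[i],.05)[:2])
```

```text
t 51.35 pos [ 0.647 -0.229  0.12 ] togo [-0.033  1.2    0.019] toolz -70.9 j6 42.1 op 0.717 F [-0.6  0.6 -0.1]
rot y share -0.0
[270 201  17  17 226] [ 0.64999175 -0.22945903]
[221 286  31  20 175] [ 0.56595929 -0.22063245]
```

Call:
arm_command(translation=[[-0.033, 0.35, 0.019], [-0.033, 0.7, 0.019], [-0.033, 0.7, 0.019]], rotation=[[0, 0, 0], [0, 0, 0], [0, 0, 0]], grip=[-0.4, -0.4, -0.4])

```text
time_s: 51.7
position: [0.6464, -0.2292, 0.0599]
tcp_rot: [[-0.946, -0.008, 0.325], [-0.325, 0.004, -0.946], [0.006, -1.0, -0.007]]
force: [-0.2, 0.1, -1.0]
opening: 0.7
```

Call:
arm_command(translation=[[0, 0.25, 0], [0, 0.42, 0], [0, 0.5, 0], [0, 0.5, 0], [0, 0.5, 0]], rotation=[[0, 0, 0], [0, 0, 0], [0, 0, 0], [0, 0, 0], [0, 0, 0]], grip=[-0.4, -0.4, -0.4, -0.4, -0.4])

```text
time_s: 52.2
position: [0.6507, -0.2302, 0.0244]
tcp_rot: [[-0.945, 0.001, 0.326], [-0.326, -0.0, -0.945], [-0.001, -1.0, 0.001]]
force: [0.3, -1.2, -0.2]
opening: 0.702
```

Call:
arm_command(translation=[[0, 0, 0], [0, 0, 0], [0, 0, 0], [0, 0, 0], [0, 0, 0]], rotation=[[0, 0, 0], [0, 0, 0], [0, 0, 0], [0, 0, 0], [0, 0, 0]], grip=[1, 1, 1, 1, 1])

```text
time_s: 52.7
position: [0.6504, -0.2298, 0.0239]
tcp_rot: [[-0.945, 0.0, 0.326], [-0.326, -0.0, -0.945], [-0.0, -1.0, 0.0]]
force: [0.7, 0.6, -0.3]
opening: 0.333
```

Call:
arm_command(translation=[[0, 0, 0], [0, 0, 0], [0, 0, 0], [0, 0, 0], [0, 0, 0]], rotation=[[0, 0, 0], [0, 0, 0], [0, 0, 0], [0, 0, 0], [0, 0, 0]], grip=[1, 1, 1, 1, 1])

```text
time_s: 53.2
position: [0.6503, -0.2297, 0.0238]
tcp_rot: [[-0.945, -0.0, 0.326], [-0.326, 0.0, -0.945], [0.0, -1.0, -0.0]]
force: [0.7, 0.3, -0.2]
opening: 0.227
```

Call:
arm_command(translation=[[0, -0.1, 0], [0, -0.3, 0], [0, -0.3, 0]], rotation=[[0, 0, 0], [0, 0, 0], [0, 0, 0]], grip=[1, 1, 1])

```text
time_s: 53.5
position: [0.6524, -0.231, 0.0507]
tcp_rot: [[-0.945, 0.005, 0.326], [-0.326, -0.003, -0.945], [-0.004, -1.0, 0.004]]
force: [0.5, -0.5, -3.2]
opening: 0.223
```

Call:
arm_command(translation=[[0.1, -0.4, 0.05], [0.5, -0.5, 0.2], [0.9, -0.5, 0.378]], rotation=[[0, 0, 0], [0, 0, 0], [0, 0, 0]], grip=[1, 1, 1])

```text
time_s: 53.8
position: [0.5937, -0.2827, 0.0905]
tcp_rot: [[-0.945, 0.005, 0.328], [-0.328, -0.003, -0.945], [-0.003, -1.0, 0.005]]
force: [1.1, -0.5, -3.2]
opening: 0.227
```

Call:
arm_command(translation=[[0.45, -0.25, 0.19], [0.9, -0.5, 0.378]], rotation=[[0, 0, 0], [0, 0, 0]], grip=[1, 1])

```text
time_s: 54.0
position: [0.5327, -0.3344, 0.128]
tcp_rot: [[-0.945, -0.001, 0.327], [-0.327, 0.0, -0.945], [0.001, -1.0, -0.001]]
force: [1.1, -0.5, -2.2]
opening: 0.222
```

Call:
arm_command(translation=[[0.45, 0, 0.19], [0.89, 0, 0.378], [0.89, 0, 0.378], [0.89, 0, 0.378], [0.89, 0, 0.378]], rotation=[[0, 0, 0], [0, -0.01, 0], [0, -0.01, 0], [0, -0.01, 0], [0, -0.01, 0]], grip=[1, 1, 1, 1, 1])

```text
time_s: 54.5
position: [0.4771, -0.3853, 0.1279]
tcp_rot: [[-0.942, 0.0, 0.336], [-0.336, 0.0, -0.942], [-0.001, -1.0, -0.0]]
force: [0.0, 0.3, -2.3]
opening: 0.227
```

Call:
arm_command(translation=[[0, 0, 0], [0, 0, 0], [0, 0, 0]], rotation=[[0, 0, 0], [0, 0, 0], [0, 0, 0]], grip=[1, 1, 1])

```text
time_s: 54.8
position: [0.4772, -0.385, 0.1277]
tcp_rot: [[-0.941, -0.0, 0.337], [-0.337, 0.0, -0.941], [0.0, -1.0, -0.0]]
force: [0.4, -0.3, -2.6]
opening: 0.223
```

Run:
```python
from h import *
togo([.4764,-.3857,.09],-70.3)
```

```text
t 54.8 pos [ 0.4772 -0.385   0.1277] togo [0.012 0.471 0.005] toolz -70.3 j6 20.9 op 0.223 F [ 0.4 -0.3 -2.6]
rot y share 0.0
```

Call:
arm_command(translation=[[0.012, 0.2, 0.005], [0.012, 0.4, 0.005], [0.012, 0.54, 0.005], [0.012, 0.54, 0.005], [0.012, 0.54, 0.005]], rotation=[[0, 0, 0], [0, 0, 0], [0, 0, 0], [0, 0, 0], [0, 0, 0]], grip=[1, 1, 1, 1, 1])

```text
time_s: 55.3
position: [0.476, -0.3865, 0.0845]
tcp_rot: [[-0.942, -0.0, 0.336], [-0.336, 0.0, -0.942], [0.0, -1.0, -0.0]]
force: [-0.6, 0.5, -2.4]
opening: 0.226
```

Call:
arm_command(translation=[[0, 0.04, 0], [0, 0.08, 0], [0, 0.1, 0], [0, 0.1, 0]], rotation=[[0, 0, 0], [0, 0, 0], [0, 0, 0], [0, 0, 0]], grip=[1, 1, 1, 1])

```text
time_s: 55.7
position: [0.4757, -0.3864, 0.0765]
tcp_rot: [[-0.942, -0.0, 0.336], [-0.336, 0.0, -0.942], [0.0, -1.0, -0.0]]
force: [0.5, 1.0, -2.5]
opening: 0.224
```

Call:
arm_command(translation=[[0, 0.05, 0], [0, 0.1, 0], [0, 0.1, 0]], rotation=[[0, 0, 0], [0, 0, 0], [0, 0, 0]], grip=[1, 1, 1])

```text
time_s: 56.0
position: [0.4754, -0.3861, 0.0678]
tcp_rot: [[-0.942, -0.001, 0.336], [-0.336, 0.001, -0.942], [0.0, -1.0, -0.001]]
force: [-0.3, 0.5, -3.0]
opening: 0.229
```

Call:
arm_command(translation=[[0, 0.03, 0], [0, 0.045, 0], [0, 0.045, 0]], rotation=[[0, 0, 0], [0, 0, 0], [0, 0, 0]], grip=[1, 1, 1])

```text
time_s: 56.3
position: [0.4758, -0.3864, 0.0649]
tcp_rot: [[-0.942, -0.0, 0.336], [-0.336, 0.0, -0.942], [-0.0, -1.0, -0.0]]
force: [-0.2, -0.8, -3.1]
opening: 0.227
```

Call:
arm_command(translation=[[0, 0.02, 0], [0, 0.02, 0], [0, 0.02, 0]], rotation=[[0, 0, 0], [0, 0, 0], [0, 0, 0]], grip=[1, 1, 1])

```text
time_s: 56.6
position: [0.4758, -0.3865, 0.0646]
tcp_rot: [[-0.942, 0.0, 0.336], [-0.336, -0.0, -0.942], [-0.0, -1.0, 0.0]]
force: [-1.3, 2.2, 5.2]
opening: 0.225
```

Contact force appears at the home height (TCP 0.0646, so hub at 0.041), so the teeth have meshed. Now swing clockwise.

Call:
arm_command(translation=[[0, 0, 0], [0, 0, 0], [0, 0, 0], [0, 0, 0], [0, 0, 0]], rotation=[[0, 0, 0], [0, 0.08, 0], [0, 0.18, 0], [0, 0.28, 0], [0, 0.38, 0]], grip=[1, 1, 1, 1, 1])

```text
time_s: 57.1
position: [0.4763, -0.3857, 0.0646]
tcp_rot: [[-0.998, 0.001, -0.059], [0.059, 0.001, -0.998], [-0.001, -1.0, -0.001]]
force: [0.4, 3.8, 5.9]
opening: 0.228
```

Call:
arm_command(translation=[[0, 0, 0], [0, 0, 0], [0, 0, 0], [0, 0, 0], [0, 0, 0]], rotation=[[0, 0.1, 0], [0, 0.2, 0], [0, 0.3, 0], [0, 0.4, 0], [0, 0.5, 0]], grip=[1, 1, 1, 1, 1])

```text
time_s: 57.6
position: [0.4763, -0.3855, 0.0646]
tcp_rot: [[-0.835, 0.001, -0.55], [0.55, 0.001, -0.835], [0.0, -1.0, -0.001]]
force: [0.9, 4.4, 6.4]
opening: 0.221
```

Run:
```python
from h import *
togo([.4758,-.3864,.0646],-147); print(np.round(bot.read_state()['moment'],2))
```

```text
t 57.6 pos [ 0.4763 -0.3855  0.0646] togo [-0.001  0.001  0.013] toolz -123.4 j6 73.8 op 0.221 F [0.9 4.4 6.4]
rot y share 0.394
[ 0.86 -0.    0.24]
```

Call:
arm_command(translation=[[0, 0, 0], [0, 0, 0], [0, 0, 0], [0, 0, 0], [0, 0, 0]], rotation=[[0, 0.1, 0], [0, 0.2, 0], [0, 0.3, 0], [0, 0.36, 0], [0, 0.36, 0]], grip=[1, 1, 1, 1, 1])

```text
time_s: 58.1
position: [0.4763, -0.3853, 0.0647]
tcp_rot: [[-0.576, 0.001, -0.817], [0.817, 0.001, -0.576], [0.001, -1.0, -0.001]]
force: [1.0, 5.0, 7.1]
opening: 0.226
```

Call:
arm_command(translation=[[0, 0, 0], [0, 0, 0], [0, 0, 0]], rotation=[[0, 0.04, 0], [0, 0.06, 0], [0, 0.06, 0]], grip=[1, 1, 1])

```text
time_s: 58.4
position: [0.4763, -0.3853, 0.0647]
tcp_rot: [[-0.525, 0.001, -0.851], [0.851, 0.001, -0.525], [0.001, -1.0, -0.001]]
force: [0.5, 5.0, 5.3]
opening: 0.224
```

Run:
```python
from h import *
togo([.4758,-.3864,.0646],-150.5); print(np.round(bot.read_state()['moment'],2))
```

```text
t 58.4 pos [ 0.4763 -0.3853  0.0647] togo [-0.008  0.001  0.013] toolz -148.3 j6 98.8 op 0.224 F [0.5 5.  5.3]
rot y share 0.036
[ 0.95 -0.03  0.13]
```

Call:
arm_command(translation=[[0, 0, 0], [0, 0, 0], [0, 0, 0]], rotation=[[0, 0.03, 0], [0, 0.05, 0], [0, 0.05, 0]], grip=[1, 1, 1])

```text
time_s: 58.7
position: [0.4763, -0.3853, 0.0647]
tcp_rot: [[-0.479, 0.001, -0.878], [0.878, 0.001, -0.479], [0.001, -1.0, -0.001]]
force: [0.6, 4.7, 6.2]
opening: 0.229
```

Run:
```python
from h import *
togo([.4758,-.3864,.0646],-152); print(np.round(bot.read_state()['moment'],2))
```

```text
t 58.7 pos [ 0.4763 -0.3853  0.0647] togo [-0.009  0.001  0.012] toolz -151.3 j6 101.8 op 0.229 F [0.6 4.7 6.2]
rot y share 0.011
[ 0.96 -0.    0.18]
```

Call:
arm_command(translation=[[0, 0, 0], [0, 0, 0], [0, 0, 0]], rotation=[[0, 0.03, 0], [0, 0.05, 0], [0, 0.05, 0]], grip=[1, 1, 1])

```text
time_s: 59.0
position: [0.4763, -0.3853, 0.0646]
tcp_rot: [[-0.433, 0.001, -0.901], [0.901, 0.001, -0.433], [0.001, -1.0, -0.001]]
force: [0.7, 5.6, 7.0]
opening: 0.225
```

Run:
```python
from h import *
togo([.4758,-.3864,.0646],-155); print(np.round(bot.read_state()['moment'],2))
```

```text
t 59.0 pos [ 0.4763 -0.3853  0.0646] togo [-0.01   0.001  0.012] toolz -154.3 j6 104.8 op 0.225 F [0.7 5.6 7. ]
rot y share 0.011
[ 0.95 -0.05  0.25]
```

Call:
arm_command(translation=[[0, 0, 0], [0, 0, 0], [0, 0, 0]], rotation=[[0, 0.03, 0], [0, 0.05, 0], [0, 0.05, 0]], grip=[1, 1, 1])

```text
time_s: 59.3
position: [0.4763, -0.3852, 0.0647]
tcp_rot: [[-0.388, 0.0, -0.922], [0.922, 0.001, -0.388], [0.001, -1.0, -0.001]]
force: [0.9, 4.6, 6.3]
opening: 0.222
```

Run:
```python
from h import *
togo([.4758,-.3864,.0646],-158); s=bot.read_state();print(np.round(s['moment'],2),np.round(s['tau'],2))
```

```text
t 59.3 pos [ 0.4763 -0.3852  0.0647] togo [-0.011  0.001  0.011] toolz -157.2 j6 107.7 op 0.222 F [0.9 4.6 6.3]
rot y share 0.014
[ 1.02 -0.17  0.78] [ -3.49 -42.91 -13.18  -0.39  -1.08   0.82]
```

Call:
arm_command(translation=[[0, 0, 0], [0, 0, 0], [0, 0, 0]], rotation=[[0, 0.03, 0], [0, 0.05, 0], [0, 0.05, 0]], grip=[1, 1, 1])

```text
time_s: 59.6
position: [0.4765, -0.3856, 0.0647]
tcp_rot: [[-0.34, 0.001, -0.941], [0.941, 0.0, -0.34], [-0.0, -1.0, -0.001]]
force: [0.2, 4.4, 6.7]
opening: 0.232
```

Run:
```python
from h import *
togo([.4758,-.3864,.0646],-161); s=bot.read_state();print(np.round(s['moment'],2),np.round(s['tau'],2))
a=snap('scene')
print([(round(d['conf'],2),np.round(np.array(d['extent'])*[560,420,560,420])) for d in models.recognise('scene','lever')[:1]])
```

```text
t 59.6 pos [ 0.4765 -0.3856  0.0647] togo [-0.007  0.001  0.012] toolz -160.1 j6 110.7 op 0.232 F [0.2 4.4 6.7]
rot y share 0.014
[ 0.89 -0.2   0.85] [ -3.39 -43.08 -12.91  -0.29  -0.89   0.92]
[(0.79, array([ 69., 228., 123., 248.]))]
```

The moment rose from 0.2 to 0.8 N m, so the lever is at its stop. Release and go up.

Call:
arm_command(translation=[[0, 0, 0], [0, 0, 0], [0, 0, 0], [0, 0, 0], [0, 0, 0]], rotation=[[0, -0.02, 0], [0, -0.02, 0], [0, -0.02, 0], [0, -0.02, 0], [0, -0.02, 0]], grip=[1, 1, 0, 0, 0])

```text
time_s: 60.2
position: [0.4759, -0.3871, 0.0635]
tcp_rot: [[-0.355, 0.0, -0.935], [0.935, -0.001, -0.355], [-0.001, -1.0, -0.0]]
force: [-0.8, 0.4, 0.5]
opening: 0.42
```

Call:
arm_command(translation=[[0, 0, 0], [0, 0, 0], [0, 0, 0], [0, 0, 0], [0, 0, 0]], rotation=[[0, 0, 0], [0, 0, 0], [0, 0, 0], [0, 0, 0], [0, 0, 0]], grip=[-0.4, -0.4, -0.4, -0.4, -0.4])

```text
time_s: 60.7
position: [0.4757, -0.3865, 0.0633]
tcp_rot: [[-0.356, -0.0, -0.935], [0.935, 0.0, -0.356], [0.0, -1.0, 0.0]]
force: [0.2, -0.5, 0.7]
opening: 0.69
```

Call:
arm_command(translation=[[0, -0.2, 0], [0, -0.6, 0], [0, -1, 0]], rotation=[[0, 0, 0], [0, 0, 0], [0, 0, 0]], grip=[-0.4, -0.4, -0.4])

```text
time_s: 61.0
position: [0.4753, -0.386, 0.1435]
tcp_rot: [[-0.356, -0.001, -0.935], [0.935, 0.002, -0.356], [0.002, -1.0, 0.001]]
force: [-1.0, -1.0, 0.5]
opening: 0.697
```

Call:
arm_command(translation=[[0.3, -0.4, 0], [0.6, -0.9, 0], [0.6, -0.9, 0], [0.6, -0.9, 0]], rotation=[[0, 0, 0], [0, 0, 0], [0, 0, 0], [0, 0, 0]], grip=[-0.4, -0.4, -0.4, -0.4])

```text
time_s: 61.4
position: [0.4591, -0.3417, 0.2167]
tcp_rot: [[-0.356, 0.002, -0.934], [0.934, -0.002, -0.356], [-0.003, -1.0, -0.001]]
force: [0.5, -0.2, -1.1]
opening: 0.699
```

Run:
```python
from h import *
import pickle
st()
c=snap('wrist','w13.png'); pickle.dump(c,open('w13.pkl','wb')); a=snap('scene')
hsv=cv2.cvtColor(c['image'],cv2.COLOR_BGR2HSV)
m=cv2.inRange(hsv,(0,100,80),(8,255,255))|cv2.inRange(hsv,(172,100,80),(180,255,255))
n,l,s,ce=cv2.connectedComponentsWithStats(m)
for i in range(1,n):
    if s[i,4]>30: print(s[i],np.round(onz(c,ce[i],.091)[:2],4))
print([(round(d['conf'],2),np.round(np.array(d['extent'])*[560,420,560,420])) for d in models.recognise('wrist','lever')[:1]])
rects(a,'lifter',(340,110,470,250),.009,3);rects(a,'forceps',(340,110,470,250),.003,2)
for t in ('lifter','lifter_tip','brush','brush_tip','forceps','forceps_tip','cap'):print(t,[(round(d['conf'],2),np.round(onz(a,np.array(d['point'])*W,.004)[:2],3)) for d in models.spot_point('scene',t)[:3]])
g=lambda i,f:np.clip(i*f,0,255).astype(np.uint8)
cv2.imwrite('pics/z.png',np.hstack([cv2.resize(g(c['image'],1.5)[60:280,150:410],(390,330)),cv2.resize(g(a['image'][120:230,330:470],1.5),(400,330),interpolation=cv2.INTER_CUBIC)]))
```

```text
t 61.4 p [ 0.4591 -0.3417  0.2167] F [ 0.5 -0.2 -1.1] op 0.699
[[-0.356, 0.002, -0.934], [0.934, -0.002, -0.356], [-0.003, -1.0, -0.001]] [-47.8  25.6  89.4  -0.   64.8 111.3]
[269 142  15  14 166] [ 0.476 -0.386]
[164 230  33  26 306] [ 0.5373 -0.2651]
[(0.82, array([255.,  60., 295., 171.]))]
lifter (382, 151, 32, 32) [0.5375 0.3382] [114.2  41.4] -8.6
lifter (426, 181, 17, 14) [0.6421 0.3818] [40.3 29.6] -7.2
forceps (365, 155, 28, 28) [0.5191 0.2926] [97.5 40. ] -8.0
lifter [(0.46, array([0.541, 0.336]))]
lifter_tip [(0.73, array([0.544, 0.396])), (0.48, array([0.59 , 0.335]))]
brush [(0.81, array([0.337, 0.175])), (0.67, array([0.582, 0.335])), (0.65, array([0.553, 0.387]))]
brush_tip [(0.84, array([0.254, 0.159])), (0.69, array([ 0.476, -0.387])), (0.59, array([ 0.545, -0.051]))]
forceps [(0.73, array([0.532, 0.288])), (0.62, array([ 0.465, -0.386]))]
forceps_tip [(0.72, array([0.575, 0.286])), (0.27, array([0.538, 0.343]))]
cap []
```

Run:
```python
from h import *
import pickle
c=pickle.load(open('w13.pkl','rb')); g=cv2.cvtColor(c['image'],cv2.COLOR_BGR2GRAY)
mid=[]
for y in range(68,118):
    r=np.nonzero(g[y,250:300]<45)[0]+250
    if len(r)>5: mid.append(onz(c,[(r.min()+r.max())/2,y],.095)[:2])
mid=np.array(mid); v=mid[0]-mid[-1]; vx,vy,_,_=cv2.fitLine((mid*1000).astype(np.float32),cv2.DIST_L2,0,.01,.01).ravel()
print(len(mid),'heading',np.degrees(np.arctan2(v[1],v[0])),np.degrees(np.arctan2(vy,vx)),mid[0])
```

```text
50 heading -63.5160667659541 -63.1525 [ 0.50944684 -0.45264821]
```

View pics/z.png

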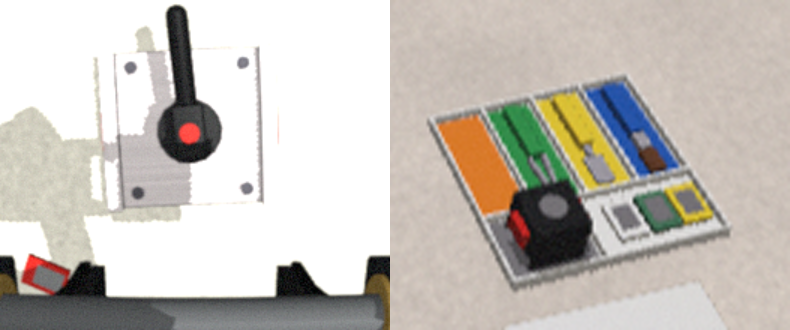

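The last picture shows the lever home on the holder and swung round. Forceps, lifter and brush lie in their own lanes with heads towards the cap end, and the cap stands in its bay. Handing in.

Run:
```python
from h import *
print(bot.hand_in()); st()
```

```text
the job is handed in; nothing more can be done
None
the job is handed in; nothing more can be done
```

I handed the job in at about 61 s; hand-in gives no verdict. By my last checks, everything asked for is in place.

- **Cap:** I pinched the buttons, lifted the cap off and stood it in the grey bay. It was at about (0.619, 0.245), against a bay centre of (0.6185, 0.243). It was not found by the network on the last pass, but the last picture shows it upright in its bay.
- **Instruments:** The forceps, the middle-sized brush (about 110 mm measured, against 147 and 81 mm for the other two) and the lifter lie in their own lanes, heads towards the cap end. No needle was found. I saw no sign that any instrument had been knocked aside.
- **Lever:** I meshed it with the teeth, measured at about 20°, and pushed it home. Contact force appeared at the expected home height. I swung it clockwise until the moment jumped from about 0.2 to 0.8 N m, then released it.
- **Spindle angle:** The joint itself cannot be read. The final heading was about −63°, where I expected about −57°; the 5° play covers most of that. That, with the jump in moment, is my evidence that it reached the stop.
- **Bystanders:** I steered clear of the jars, bottle, slide box and cassettes, but did not measure their positions again at the end.

One check disagreed with the description. The fingertips end about 13 mm behind the reported TCP, not 22 mm ahead of it. Because of that, my first attempt to grasp the cap closed on its top with about 7 N and did no visible harm. I corrected for it in every later grasp.

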